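# Make up the two-tier specimen carrier

## Robot

A 6-joint arm with a two-finger parallel gripper is mounted at the origin on the work surface. World frame = base frame: x ahead of the robot, y to its left, z up, the work surface at z = 0. Lengths are in m, angles in rad, forces in N, time in s.
With the tool pointing down it reaches from about 0.375 to 0.975 m from the base axis. Payload 3.8 kg.
Tool frame: the origin (TCP) lies on the mounting face of the last link; the fingertips stand 173 mm ahead of it and the grasp point (between the pads) lies 155 mm ahead of it; z points along the fingers, y is the line along which they close (so a half turn about z gives the same grasp; the last joint's range is limited). The gripper opens to 85 mm and grips with 20 to 120 N. Pads are 22 mm wide; open, the fingers measure 114 mm over their backs; the gripper's body (76 mm by 85 mm) begins 54 mm behind the grasp point. The pads swing forward as they close: fully open they stand 13 mm farther back than shut.
Start: joints at [1.185, 0.264, 1.604, -0, 1.274, -0.037], TCP at [0.231, 0.634, 0.405] pointing down, gripper open.
Joint ranges: [-2.63, 2.63], [-0.94, 2.18], [0.31, 2.57], [-1.31, 4.45], [0, 2.66], [-2.55, 2.55]. Speed limits (rad/s): [2.57, 2.57, 3.14, 3.14, 3.14, 3.14].

## Interface

Orientations are given as a rotation vector (axis times angle).
In Python, from workcell import bot gives the robot as it stands.
- The arm moves only by the tool drive_tool, never from a script. Its argument "increments" is a list of rows, each an object with "delta_pos": the shift along the tool's x, y, z in mm, a list of three; "turn": the turn about the tool's z in rad; "jaw": the opening, from -1 (shut) to 1 (fully open). A call has 1 to 8 rows; each row shifts and turns the commanded pose from where the row before left it, along the tool's axes as they then stand; what a row does not reach is not made up. A row lasts 1/12 s, in which the tool goes at most 41.7 mm and 7.16 degrees, less where a joint would pass 70% of its speed; a pose out of reach is approached as far as the arm can. A call is refused whole if a number of a shift passes 41.7 or a number of a turn 0.125, either way. A call with a gripper value outside its range is refused whole. The fingers move at their own pace and stop on an object; "grip_force" is the grip in N (left out, the last holds). Time passes only in rows, so rows that do not move let the fingers close. It gives the time, the measured TCP pose, the force, the opening and the grip force at its end, in the units of the state.
- bot.read_state(): the state, without advancing time (a new reading comes with each control period).
- bot.read_camera(name): name is "scene" or "top"; returns a dict with "pixels" (480x640x3 uint8, red, green, blue), "fovy" (degrees; the focal length in pixels is half the picture's height over the tangent of half this angle, whatever the lens; pixels are square), "cx", "cy" (the principal point, pixels), "k1" (the pictures are not rectified: a ray, as slopes to the right and down, at radius r is drawn at 1 + k1 r^2 times it, then the intrinsics apply), "camera_from_world" (4x4, takes a point from world to camera coordinates). Camera axes: x right, y down, z forward; pixel columns grow to the right and rows downward; lengths in m; the calibration is good to about 2 mm. A picture is of the moment at which its call begins. There is no depth.
- bot.finish_job(): hands the job in; it is judged then, once.
The state is a dict: "time": time; "q": joint angles; "joint_vel": joint speeds; "joint_torque": joint torques, N m; "tool_pos": TCP position; "tcp_rot": TCP orientation; "wrist_force": force on the tool from outside, world axes, zero at the start; "torque": the same for the moment, N m; "width": opening from 0.0 (shut) to 1.0 (fully open); "grip_force": force on a finger pad.
Only numpy, scipy, OpenCV 4.12 (cv2) and the standard library are available. Lean on these libraries where they do the work, as an engineer would, in place of code of your own. Each camera call takes 0.05 s, during which the arm holds its last target. There are 200 camera calls.

## Task

Make up two specimen kits in the two-tier carrier. Put the large dish in the wide bay of the lower tier and the slide mailer lengthwise in its narrow bay, and then set the upper tier over them so that all four corner holes drop over the posts and it sits level on their shoulders. The upper tier's kit is the jar and the small dish, standing flat on its floor, one on each side of the handle; do not tip the jar or the dishes at any time, and leave the forceps where they lie.

Things in the scene. Friction and masses are not known exactly. Their poses are not given: they have to be found in the camera images.
- lower_tier: Fixed grey metal plate 210 (x) x 150 (y) (all mm); origin: centre of underside. Floor at z = 6. Corner posts at x +-92, y +-62: 18 mm thick up to a shoulder at z = 38, then a 10 mm pin to z = 54, its last 6 mm tapered to 5 mm. 3 mm strips, top z = 12, bound two bays, y -68 to 68: wide bay x -80 to 18.5 (centre -31), narrow bay x 21.5 to 80 (centre 51; mailer lies along y, either way). Stands left or right.
- upper_tier: Loose grey tray 210 (x) x 150 (y) (all mm), 0.35 kg, empty, flat on the bench opposite the lower tier; origin: centre of underside. Floor z = 5, rim top z = 13. 14 mm through holes at x +-92, y +-62 (fits either way round); seated, underside 38 above the bench. Black handle bar along y at x = 0: 12 thick, 80 long, z 37 to 53, legs at y +-30. 3 mm strip under it, top z = 11. Middle of each side: x = +-50.
- large_dish: Large round specimen dish, 60 mm diameter, 20 mm high, flat and filled with dark wax inside a bright rim, a brown insect pinned on it; loose, about 90 g; origin at the centre of its underside, z up.
- small_dish: Small round specimen dish, of the same make: 40 mm diameter, 20 mm high; loose, about 50 g; origin at the centre of its underside, z up.
- jar: Squat amber glass jar with a white screw cap: 44 mm diameter over glass and cap, 55 mm high (the cap is the top 16 mm); loose, about 110 g; origin at the centre of its underside, z up.
- slide_mailer: Slide mailer: a grey plastic box with a paper label, 84 mm long (its x) x 30 mm wide (its y) x 26 mm high, loose, about 60 g; origin at the centre of its underside, z up.
- forceps: Steel forceps lying flat on the bench among the stock, about 132 mm long (its x) x 12 mm wide x 6 mm high; to be left alone. Origin on the bench near its middle.
Things that resemble listed ones, but are neither listed nor needed, are in the scene too. Of the things that look like the jar, take the one that is nearest to the robot's base at the start.

How it is judged:
By the outcome, as a careful person would: the job done as asked, in the order asked, and still so for the second after the job is handed in, with the robot touching nothing.
It also fails if it takes over 144 s, if anything falls off the work surface, if the arm or the gripper's body presses on something with over 40 N, if the wrist force passes 120 N, or if a joint passes its speed limit or range.

## Working session

There is one attempt and no reset: what is moved stays moved. The work goes in short steps, Python scripts to look and compute and a tool call to move; the robot and the scene stay as the last step left them, time stands still between calls to the robot, and variables do not carry over. Pictures are saved under pics/ and viewed, at most 14 in all, crops included, and the job is handed in when it is done.

Besides the shell and the picture viewer there is one more tool, called after "Emit:" as name(argument=value, ...) on one line, values as JSON. drive_tool: Moves the arm, as the interface text tells. Its arguments: {"type":"object","properties":{"increments":{"type":"array"},"grip_force":{"type":"number"}},"required":["increments"]}

```bash
ls; mkdir -p pics; python3 - <<'E'
from workcell import bot
import cv2
for n in("top","scene"):
    c=bot.read_camera(n); cv2.imwrite(f"pics/{n}0.png",c["pixels"][:,:,::-1]); print(n,c["fovy"],c["cx"],c["cy"],c["k1"],c["camera_from_world"].round(4).tolist() if hasattr(c["camera_from_world"],'round') else c["camera_from_world"])
print(bot.read_state())
E
```

```text
pics
top 57.081552255994495 323.08768179270896 236.79193678071618 -0.06049721805065723 [[-0.0015, -1.0, 0.0006, 0.0005], [-0.9974, 0.0014, -0.0716, 0.5783], [0.0716, -0.0007, -0.9974, 0.8433], [0.0, 0.0, 0.0, 1.0]]
scene 57.508655807920846 318.88778948068295 240.08087303982552 -0.006079272270637425 [[-0.8186, 0.5743, -0.0075, 0.4839], [0.3363, 0.4687, -0.8169, -0.1732], [-0.4656, -0.6712, -0.5768, 1.0551], [0.0, 0.0, 0.0, 1.0]]
{'time': 0.1, 'q': array([ 1.18510931e+00,  2.64695491e-01,  1.60523773e+00,  1.32883799e-05,
        1.27373265e+00, -3.69105505e-02]), 'joint_vel': array([ 0.00217639, -0.00090796, -0.00277717,  0.00251379,  0.00032791,
       -0.00033497]), 'joint_torque': array([ 7.38918952e-04, -5.16702104e+01, -3.68588734e+01,  5.81764448e-05,
        6.28051115e-03, -3.03084926e-05]), 'tool_pos': array([0.23056915, 0.63406826, 0.4034741 ]), 'tcp_rot': array([-0.54501234, -3.0935006 ,  0.00317952]), 'wrist_force': array([0.91380487, 0.60666034, 0.65248946]), 'torque': array([0.06310679, 0.00727923, 0.00189074]), 'grip_force': 0.0, 'width': 0.9987327794424568}
```

View pics/top0.png

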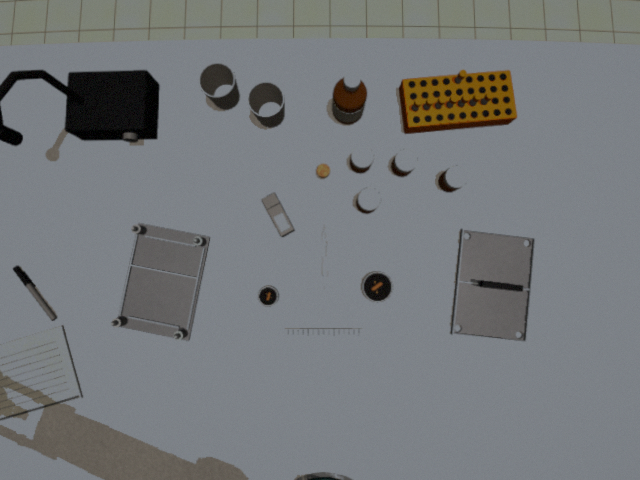

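View pics/scene0.png

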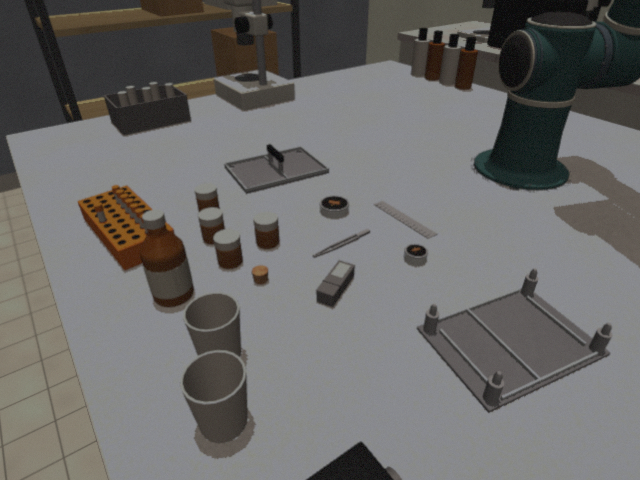

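Top view: the lower tier is on the left at about (163,282) with its narrow bay up-image. The upper tier is on the right at (493,286), the large dish at (377,287), the small dish at (268,296) and the mailer at (278,215). The jar nearest the base appears to be (369,200), and the forceps are at (324,250). Next are enlarged crops with more contrast.

```bash
cat > h.py <<'E'
import numpy as np, cv2
from workcell import bot
def cam(n):
    c=bot.read_camera(n); f=240/np.tan(np.radians(c["fovy"]/2))
    return dict(img=np.array(c["pixels"])[:,:,::-1].copy(),K=np.array([[f,0,c["cx"]],[0,f,c["cy"]],[0,0,1]]),d=np.array([c["k1"],0,0,0,0.]),T=np.array(c["camera_from_world"]))
def pt(c,uv,z):
    "pixels -> world xy on plane z"
    n=cv2.undistortPoints(np.array(uv,float).reshape(-1,1,2),c["K"],c["d"])[:,0]
    R,t=c["T"][:3,:3],c["T"][:3,3]; o=-R.T@t
    r=np.c_[n,np.ones(len(n))]@R
    return (o+r*((z-o[2])/r[:,2])[:,None])[:,:2]
def px(c,P):
    P=np.array(P,float).reshape(-1,3); return cv2.projectPoints(P,cv2.Rodrigues(c["T"][:3,:3])[0],c["T"][:3,3],c["K"],c["d"])[0][:,0]
def crop(c,x0,y0,x1,y1,s):
    i=cv2.resize(c["img"][y0:y1,x0:x1],None,fx=s,fy=s,interpolation=cv2.INTER_CUBIC)
    i=cv2.convertScaleAbs(i,alpha=1.7)
    for k in range((x0+9)//10*10,x1,10): cv2.line(i,((k-x0)*s,0),((k-x0)*s,4 if k%50 else 12),(0,255,255),1)
    for k in range((y0+9)//10*10,y1,10): cv2.line(i,(0,(k-y0)*s),(4 if k%50 else 12,(k-y0)*s),(0,255,255),1)
    return i
E
python3 - <<'E'
from h import *
c=cam("top")
a=crop(c,105,215,220,345,4); b=crop(c,445,220,545,350,4)[:520]
cv2.imwrite("pics/tiers.png",np.hstack([a,b])[:, :800])
cv2.imwrite("pics/items.png",crop(c,250,135,450,310,4)[:600] if False else cv2.resize(crop(c,250,135,480,310,4),None,fx=.85,fy=.85))
E
```

```text
(no output)
```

View pics/tiers.png

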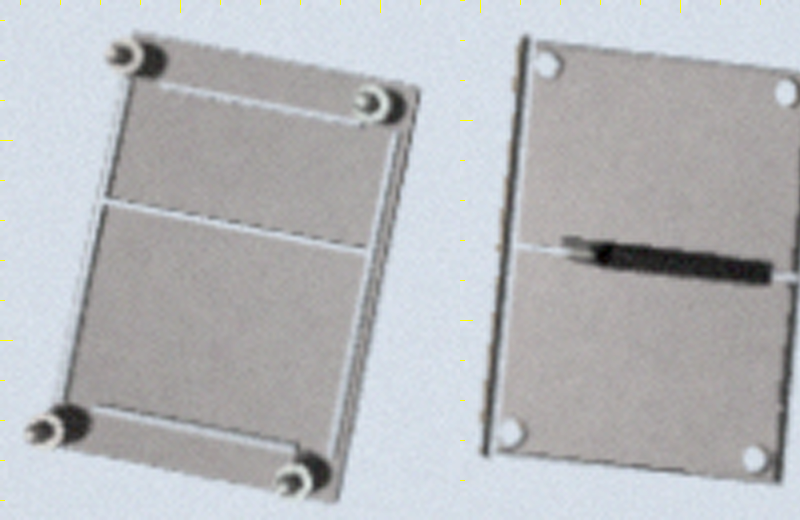

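View pics/items.png

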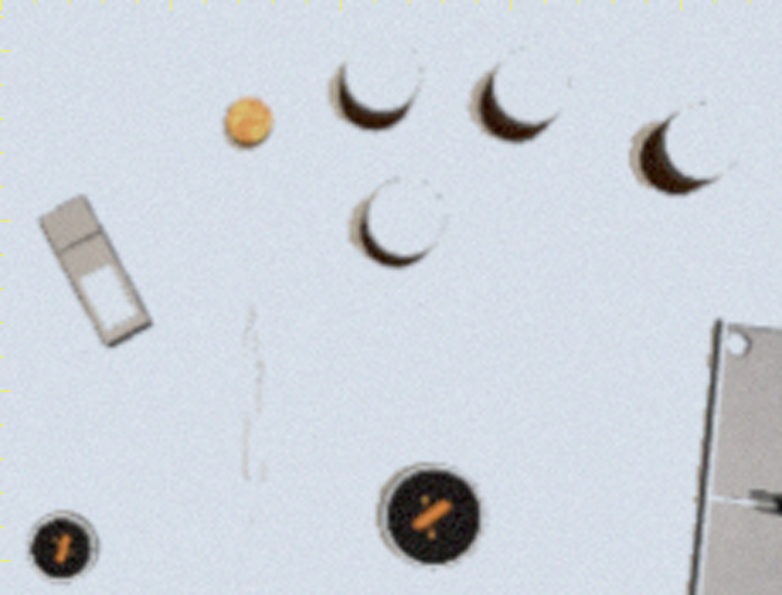

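The crops show four shoulder rings on the lower tier, four white holes in the upper tier with its black handle, dark dish discs, and the target jar's cap centred near (368.8,199.7). Next I turn these into positions.

```bash
cat > fit.py <<'E'
from h import *
def rigid(A,B):
    "A local, B world 2D -> yaw, t, residuals"
    a=A-A.mean(0);b=B-B.mean(0)
    y=np.arctan2((a[:,0]*b[:,1]-a[:,1]*b[:,0]).sum(),(a*b).sum())
    R=np.array([[np.cos(y),-np.sin(y)],[np.sin(y),np.cos(y)]]); t=B.mean(0)-R@A.mean(0)
    return y,t,(B-(A@R.T+t))*1000
H=np.array([[.092,.062],[.092,-.062],[-.092,.062],[-.092,-.062]])
def blob(c,mask,x0,y0,x1,y1,amin,amax):
    n,_,s,ce=cv2.connectedComponentsWithStats(mask[y0:y1,x0:x1].astype(np.uint8))
    return [(ce[i]+[x0,y0],s[i,4]) for i in range(1,n) if amin<=s[i,4]<=amax]
E
python3 - <<'E'
from fit import *
c=cam("top"); g=cv2.cvtColor(c["img"],cv2.COLOR_BGR2GRAY)
Z=lambda L,x,y,s: np.array(L)/s+[x,y]-0.5*(1-1/s)*1
low=Z([(130,56),(372,104),(45,430),(295,483)],105,215,4)
print("lower",rigid(H,pt(c,low,.038)))
up=Z([(548-460,65),(787-460,93),(510-460,432),(754-460,459)],445,220,4)
print("upper",rigid(H,pt(c,up,.0025)))
for b in blob(c,g<50,462,270,530,300,40,400): print("handle",b[0],b[1],pt(c,b[0],.050))
for n,w in(("L",(360,270,395,305)),("S",(255,285,282,308))):
    m=np.zeros(g.shape,np.uint8); x0,y0,x1,y1=w
    m[y0:y1,x0:x1]=(g[y0:y1,x0:x1]<60)
    k=max(cv2.findContours(m,0,2)[0],key=len); (ctr,r)=cv2.minEnclosingCircle(k); print(n,ctr,r,cv2.contourArea(k),pt(c,ctr,.018))
m=Z([(40,219),(84,196),(152,322),(108,341)],250,135,3.4); M=pt(c,m,.026); print("mailer",M,M.mean(0),np.linalg.norm(np.diff(M,axis=0),axis=1))
d=(M[2]+M[3]-M[0]-M[1]); print("yaw",np.arctan2(d[1],d[0]))
for j in [(404,220),(382,85),(528,87),(703,142)]:
    q=pt(c,Z([j],250,135,3.4),.055)[0]; print("jar",q,np.hypot(*q))
print("forceps",pt(c,[(322,225),(325,276)],.003))
E
```

```text
lower (np.float64(-0.19569897420223703), array([0.49142351, 0.31904714]), array([[-0.24035009, -1.18762044],
       [ 0.39452492,  1.03685235],
       [-0.07622644,  0.49043314],
       [-0.07794839, -0.33966505]]))
upper (np.float64(-0.12089695477499002), array([ 0.48238525, -0.33941415]), array([[-0.14137383, -0.38815075],
       [ 0.43992663,  0.10024017],
       [-0.23842502,  0.33548609],
       [-0.06012778, -0.04757551]]))
handle [499.58426966 285.31835206] 267 [[ 0.48342921 -0.33505557]]
L (377.07501220703125, 286.67498779296875) 13.675312042236328 546.0 [[ 0.48073918 -0.10560544]]
S (267.43414306640625, 295.88922119140625) 8.507052421569824 204.0 [[0.46316055 0.10827654]]
mailer [[0.65228501 0.12046743]
 [0.6656234  0.09515092]
 [0.59254014 0.05560407]
 [0.58165535 0.08078637]] [0.62302597 0.0880022 ] [0.02861535 0.08309703 0.02743404]
yaw -2.637757336555846
jar [ 0.64680628 -0.0864023 ] 0.6525517024138074
jar [ 0.7233551  -0.07483686] 0.7272160318072843
jar [ 0.72234535 -0.15704095] 0.7392189517643495
jar [ 0.69123179 -0.25545301] 0.7369244384060644
forceps [[ 0.60324887  0.00175397]
 [ 0.50148193 -0.00407302]]
```

```bash
cat > to.py <<'E'
import sys, numpy as np
from workcell import bot
from scipy.spatial.transform import Rotation as Ro
def show(*legs):
    "legs (x,y,z,psi): turn first, then shift in tool axes (mm), from the measured pose"
    s=bot.read_state(); R=Ro.from_rotvec(s["tcp_rot"]).as_matrix(); p=s["tool_pos"]; psi=np.arctan2(R[1,1],R[0,1])
    print("t %.2f pos %s psi %.4f tilt %s F %s w %.3f g %.1f q6 %.2f"%(s["time"],p.round(4),psi,R[:2,2].round(4),s["wrist_force"].round(1),s["width"],s["grip_force"],s["q"][5]))
    for x,y,z,a in legs:
        d=(np.array([x,y,z])-p)*1000; ey=np.array([np.cos(a),np.sin(a),0]); ex=np.array([-ey[1],ey[0],0])
        print("turn %.4f"%(psi-a),"delta",np.array([d@ex,d@ey,-d[2]]).round(1),"norm %.0f"%np.linalg.norm(d)); p=np.array([x,y,z]); psi=a
if __name__=="__main__": show(*[tuple(map(float,a.split(","))) for a in sys.argv[1:]])
E
python3 to.py .4807,-.1056,.28,1.3751 .4807,-.1056,.178,1.3751
```

```text
t 0.20 pos [0.2306 0.6342 0.4038] psi 1.2220 tilt [-0.0005 -0.0014] F [-1.2  0.1 -1.4] w 1.003 g 0.0 q6 -0.04
turn -0.1531 delta [-389.2 -677.   123.8] norm 791
turn 0.0000 delta [  0.   0. 102.] norm 102
```

Emit:
drive_tool(increments=[{"delta_pos":[0,0,0],"turn":-0.0765,"jaw":1},{"delta_pos":[0,0,0],"turn":-0.0765,"jaw":1},{"delta_pos":[0,0,20],"turn":0,"jaw":1},{"delta_pos":[0,0,20],"turn":0,"jaw":1}])

```text
time: 0.53
tool_pos: [0.2309, 0.635, 0.3662]
tcp_rot: [0.307, 3.125, 0.006]
wrist_force: [0.3, -0.1, -0.9]
width: 1.005
grip_force: 0.0
```

Emit:
drive_tool(increments=[{"delta_pos":[-16,-28,3],"turn":0,"jaw":1},{"delta_pos":[-16,-28,3],"turn":0,"jaw":1},{"delta_pos":[-16,-28,3],"turn":0,"jaw":1},{"delta_pos":[-16,-28,3],"turn":0,"jaw":1},{"delta_pos":[-16,-28,3],"turn":0,"jaw":1},{"delta_pos":[-16,-28,3],"turn":0,"jaw":1},{"delta_pos":[-16,-28,3],"turn":0,"jaw":1},{"delta_pos":[-16,-28,3],"turn":0,"jaw":1}])

```text
time: 1.2
tool_pos: [0.3128, 0.3882, 0.3404]
tcp_rot: [0.306, 3.127, -0.0]
wrist_force: [0.5, -0.1, 0.0]
width: 0.998
grip_force: 0.0
```

Emit:
drive_tool(increments=[{"delta_pos":[-16,-28,4],"turn":0,"jaw":1},{"delta_pos":[-16,-28,4],"turn":0,"jaw":1},{"delta_pos":[-16,-28,4],"turn":0,"jaw":1},{"delta_pos":[-16,-28,4],"turn":0,"jaw":1},{"delta_pos":[-16,-28,4],"turn":0,"jaw":1},{"delta_pos":[-16,-28,4],"turn":0,"jaw":1},{"delta_pos":[-16,-28,4],"turn":0,"jaw":1},{"delta_pos":[-16,-28,4],"turn":0,"jaw":1}])

```text
time: 1.87
tool_pos: [0.3947, 0.1436, 0.3086]
tcp_rot: [0.307, 3.126, 0.0]
wrist_force: [1.1, -0.4, 0.2]
width: 1.003
grip_force: 0.0
```

Emit:
drive_tool(increments=[{"delta_pos":[-16,-28,4],"turn":0,"jaw":1},{"delta_pos":[-16,-28,4],"turn":0,"jaw":1},{"delta_pos":[-16,-28,4],"turn":0,"jaw":1},{"delta_pos":[-16,-28,4],"turn":0,"jaw":1},{"delta_pos":[-16,-28,4],"turn":0,"jaw":1},{"delta_pos":[-16,-28,4],"turn":0,"jaw":1},{"delta_pos":[0,0,0],"turn":0,"jaw":1}])

```text
time: 2.45
tool_pos: [0.4574, -0.0424, 0.2845]
tcp_rot: [0.313, 3.125, -0.003]
wrist_force: [-1.5, -0.6, -0.1]
width: 1.004
grip_force: 0.0
```

```bash
python3 to.py .4807,-.1056,.22,1.3751 .4807,-.1056,.178,1.3751
```

```text
t 2.45 pos [ 0.4574 -0.0424  0.2845] psi 1.3711 tilt [ 0.0011 -0.0021] F [-1.5 -0.6 -0.1] w 1.004 g 0.0 q6 -1.52
turn -0.0040 delta [-35.2 -57.5  64.5] norm 93
turn 0.0000 delta [ 0.  0. 42.] norm 42
```

Emit:
drive_tool(increments=[{"delta_pos":[-17.6,-28.7,10],"turn":-0.004,"jaw":1},{"delta_pos":[-17.6,-28.8,10],"turn":0,"jaw":1},{"delta_pos":[0,0,20],"turn":0,"jaw":1},{"delta_pos":[0,0,20],"turn":0,"jaw":1},{"delta_pos":[0,0,20],"turn":0,"jaw":1},{"delta_pos":[0,0,20],"turn":0,"jaw":1},{"delta_pos":[0,0,11],"turn":0,"jaw":1},{"delta_pos":[0,0,0],"turn":0,"jaw":0.6}])

```text
time: 3.12
tool_pos: [0.4779, -0.1008, 0.1711]
tcp_rot: [-0.3, -3.121, -0.002]
wrist_force: [-1.6, 0.6, -0.1]
width: 0.882
grip_force: 0.0
```

```bash
python3 to.py .4807,-.1056,.173,1.3751; python3 - <<'E'
from h import *
a=cam("scene"); 
u,v=px(a,[.4807,-.1056,.05])[0].astype(int); print(u,v)
cv2.imwrite("pics/g1.png",crop(a,u-70,v-60,u+70,v+60,5))
E
```

```text
t 3.12 pos [ 0.4779 -0.1008  0.1711] psi 1.3792 tilt [-0.0056  0.0016] F [-1.6  0.6 -0.1] w 0.882 g 0.0 q6 -1.64
turn 0.0041 delta [-3.7 -4.2 -1.9] norm 6
333 189
```

View pics/g1.png

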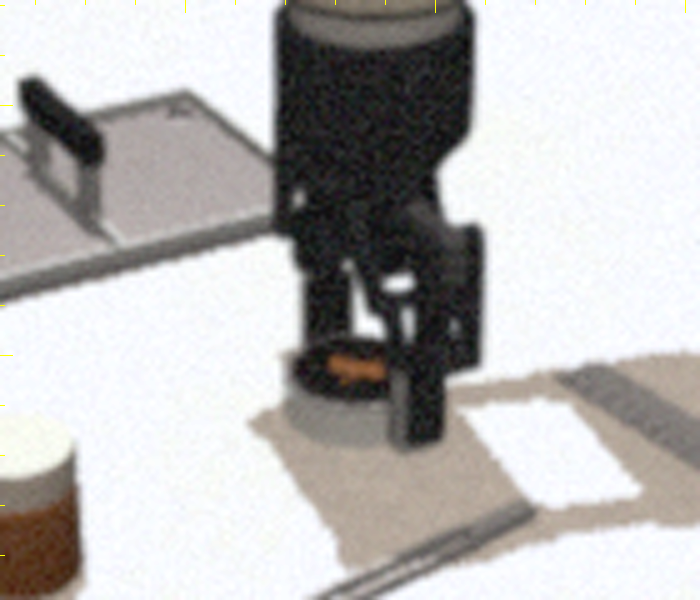

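The gripper straddles the large dish with its tips just above the bench. I correct a few mm, then close.

Emit:
drive_tool(increments=[{"delta_pos":[-3.7,-4.2,-2],"turn":0.004,"jaw":0.6},{"delta_pos":[0,0,0],"turn":0,"jaw":0.6},{"delta_pos":[0,0,0],"turn":0,"jaw":0.6}])

```text
time: 3.42
tool_pos: [0.4838, -0.1069, 0.1775]
tcp_rot: [0.307, 3.123, -0.001]
wrist_force: [-0.2, -0.3, -0.4]
width: 0.805
grip_force: 0.0
```

Emit:
drive_tool(increments=[{"delta_pos":[0,0,0],"turn":0,"jaw":-1},{"delta_pos":[0,0,0],"turn":0,"jaw":-1},{"delta_pos":[0,0,0],"turn":0,"jaw":-1},{"delta_pos":[0,0,0],"turn":0,"jaw":-1},{"delta_pos":[0,0,0],"turn":0,"jaw":-1},{"delta_pos":[0,0,0],"turn":0,"jaw":-1}], grip_force=30)

```text
time: 3.92
tool_pos: [0.4833, -0.1067, 0.1774]
tcp_rot: [0.307, 3.124, -0.001]
wrist_force: [-1.3, -0.7, 6.2]
width: 0.689
grip_force: 31.1
```

```bash
python3 to.py .4807,-.1056,.173,1.3751
```

```text
t 3.92 pos [ 0.4833 -0.1067  0.1774] psi 1.3749 tilt [ 0.0028 -0.0008] F [-1.3 -0.7  6.2] w 0.689 g 31.1 q6 -1.64
turn -0.0002 delta [2.8 0.6 4.4] norm 5
```

Emit:
drive_tool(increments=[{"delta_pos":[0,0,-5],"turn":0,"jaw":-1},{"delta_pos":[0,0,-10],"turn":0,"jaw":-1},{"delta_pos":[0,0,-15],"turn":0,"jaw":-1},{"delta_pos":[0,0,-20],"turn":0,"jaw":-1},{"delta_pos":[0,0,-20],"turn":0,"jaw":-1},{"delta_pos":[0,0,-15],"turn":0,"jaw":-1},{"delta_pos":[0,0,-10],"turn":0,"jaw":-1},{"delta_pos":[0,0,0],"turn":0,"jaw":-1}])

```text
time: 4.58
tool_pos: [0.4836, -0.1067, 0.2739]
tcp_rot: [0.306, 3.121, -0.002]
wrist_force: [0.4, -0.4, -0.0]
width: 0.687
grip_force: 32.5
```

```bash
python3 to.py .4636,.324,.265,1.3751 .4636,.324,.187,1.3751
```

```text
t 4.58 pos [ 0.4836 -0.1067  0.2739] psi 1.3750 tilt [ 0.0054 -0.0015] F [ 0.4 -0.4 -0. ] w 0.687 g 32.5 q6 -1.64
turn -0.0001 delta [103.3 418.6   8.9] norm 431
turn 0.0000 delta [ 0.  0. 78.] norm 78
```

Emit:
drive_tool(increments=[{"delta_pos":[2,8,0],"turn":0,"jaw":-1},{"delta_pos":[4,16,0],"turn":0,"jaw":-1},{"delta_pos":[6,24,0],"turn":0,"jaw":-1},{"delta_pos":[6,24,0],"turn":0,"jaw":-1},{"delta_pos":[6,24,0],"turn":0,"jaw":-1},{"delta_pos":[6,24,0],"turn":0,"jaw":-1},{"delta_pos":[6,24,0],"turn":0,"jaw":-1},{"delta_pos":[6,24,0],"turn":0,"jaw":-1}])

```text
time: 5.25
tool_pos: [0.4726, 0.0681, 0.269]
tcp_rot: [-0.307, -3.123, 0.001]
wrist_force: [0.7, 0.4, -0.8]
width: 0.687
grip_force: 32.6
```

Emit:
drive_tool(increments=[{"delta_pos":[6,24,0],"turn":0,"jaw":-1},{"delta_pos":[6,24,0],"turn":0,"jaw":-1},{"delta_pos":[6,24,0],"turn":0,"jaw":-1},{"delta_pos":[6,24,0],"turn":0,"jaw":-1},{"delta_pos":[6,24,0],"turn":0,"jaw":-1},{"delta_pos":[6,24,0],"turn":0,"jaw":-1},{"delta_pos":[6,24,0],"turn":0,"jaw":-1},{"delta_pos":[6,24,0],"turn":0,"jaw":-1}])

```text
time: 5.92
tool_pos: [0.4627, 0.2655, 0.2688]
tcp_rot: [-0.307, -3.124, 0.003]
wrist_force: [-0.4, -0.4, -1.6]
width: 0.685
grip_force: 32.6
```

Emit:
drive_tool(increments=[{"delta_pos":[6,24,0],"turn":0,"jaw":-1},{"delta_pos":[4,18,0],"turn":0,"jaw":-1},{"delta_pos":[2,9,0],"turn":0,"jaw":-1},{"delta_pos":[1,7,0],"turn":0,"jaw":-1},{"delta_pos":[0,0,0],"turn":0,"jaw":-1},{"delta_pos":[0,0,0],"turn":0,"jaw":-1},{"delta_pos":[0,0,0],"turn":0,"jaw":-1}])

```text
time: 6.5
tool_pos: [0.4626, 0.3227, 0.2702]
tcp_rot: [-0.308, -3.126, 0.002]
wrist_force: [-0.2, -0.2, -1.2]
width: 0.678
grip_force: 32.6
```

```bash
python3 to.py .4636,.324,.20,1.3751 .4636,.324,.185,1.3751; python3 - <<'E'
from h import *
a=cam("scene"); 
cv2.imwrite("pics/g2.png",crop(a,400,200,640,420,3))
E
```

```text
t 6.50 pos [0.4626 0.3227 0.2702] psi 1.3743 tilt [-0.0009 -0.001 ] F [-0.2 -0.2 -1.2] w 0.678 g 32.6 q6 -0.81
turn -0.0008 delta [-0.8  1.4 70.2] norm 70
turn 0.0000 delta [ 0.  0. 15.] norm 15
```

View pics/g2.png

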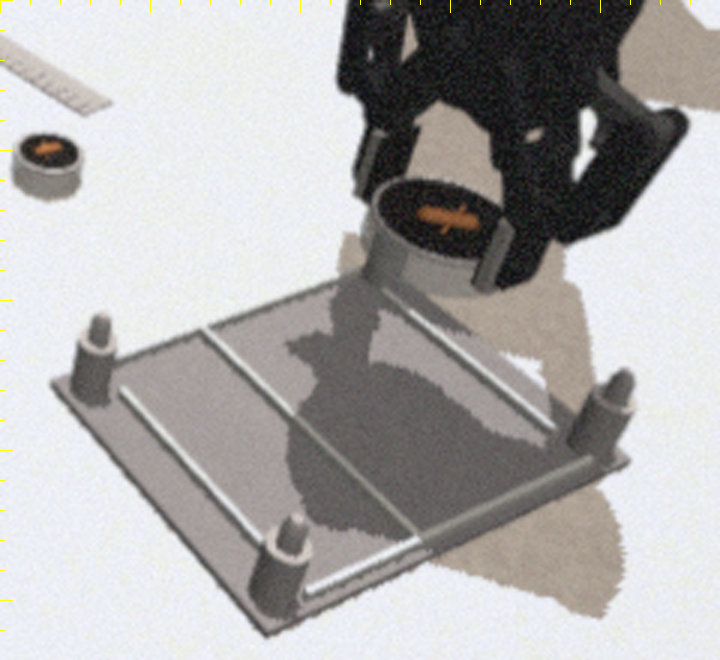

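The dish is held flat; its skew in the picture matches the lean of the posts. The wide bay below is clear, so I lower it.

Emit:
drive_tool(increments=[{"delta_pos":[-0.8,1.4,5],"turn":0,"jaw":-1},{"delta_pos":[0,0,12],"turn":0,"jaw":-1},{"delta_pos":[0,0,15],"turn":0,"jaw":-1},{"delta_pos":[0,0,15],"turn":0,"jaw":-1},{"delta_pos":[0,0,15],"turn":0,"jaw":-1},{"delta_pos":[0,0,8],"turn":0,"jaw":-1},{"delta_pos":[0,0,6],"turn":0,"jaw":-1},{"delta_pos":[0,0,4],"turn":0,"jaw":-1}])

```text
time: 7.22
tool_pos: [0.4635, 0.3245, 0.1895]
tcp_rot: [-0.307, -3.125, 0.001]
wrist_force: [0.1, 0.2, -1.7]
width: 0.683
grip_force: 32.6
```

Emit:
drive_tool(increments=[{"delta_pos":[0,0,3],"turn":0,"jaw":-1},{"delta_pos":[0,0,1],"turn":0,"jaw":-1},{"delta_pos":[0,0,0],"turn":0,"jaw":-1},{"delta_pos":[0,0,0],"turn":0,"jaw":-1},{"delta_pos":[0,0,0],"turn":0,"jaw":-1}])

```text
time: 7.63
tool_pos: [0.4641, 0.3251, 0.1874]
tcp_rot: [0.307, 3.125, 0.001]
wrist_force: [-0.1, -0.0, -0.2]
width: 0.686
grip_force: 32.6
```

Emit:
drive_tool(increments=[{"delta_pos":[0,0,1],"turn":0,"jaw":-1},{"delta_pos":[0,0,1],"turn":0,"jaw":-1},{"delta_pos":[0,0,1],"turn":0,"jaw":-1},{"delta_pos":[0,0,0],"turn":0,"jaw":-1},{"delta_pos":[0,0,0],"turn":0,"jaw":-1}])

```text
time: 8.05
tool_pos: [0.4637, 0.3248, 0.1836]
tcp_rot: [-0.307, -3.126, 0.0]
wrist_force: [-1.2, 0.7, -0.6]
width: 0.68
grip_force: 32.6
```

Emit:
drive_tool(increments=[{"delta_pos":[0,0,0.7],"turn":0,"jaw":-1},{"delta_pos":[0,0,0],"turn":0,"jaw":-1},{"delta_pos":[0,0,0],"turn":0,"jaw":-1}])

```text
time: 8.3
tool_pos: [0.4638, 0.3249, 0.1834]
tcp_rot: [-0.307, -3.126, 0.0]
wrist_force: [-2.4, -1.1, 4.5]
width: 0.69
grip_force: 33.1
```

Emit:
drive_tool(increments=[{"delta_pos":[0,0,0],"turn":0,"jaw":0.7},{"delta_pos":[0,0,0],"turn":0,"jaw":0.7},{"delta_pos":[0,0,0],"turn":0,"jaw":0.7},{"delta_pos":[0,0,0],"turn":0,"jaw":0.7},{"delta_pos":[0,0,-10],"turn":0,"jaw":0.7},{"delta_pos":[0,0,-20],"turn":0,"jaw":0.7},{"delta_pos":[0,0,-30],"turn":0,"jaw":0.7},{"delta_pos":[0,0,-30],"turn":0,"jaw":0.7}])

```text
time: 8.97
tool_pos: [0.4632, 0.3245, 0.2734]
tcp_rot: [-0.307, -3.125, 0.002]
wrist_force: [0.5, 0.1, -0.7]
width: 0.852
grip_force: 0.0
```

```bash
python3 to.py .6230,.0880,.27,-1.067 .6230,.0880,.182,-1.067
```

```text
t 8.97 pos [0.4632 0.3245 0.2734] psi 1.3750 tilt [-0.0021 -0.0013] F [ 0.5  0.1 -0.7] w 0.852 g 0.0 q6 -0.81
turn 2.4420 delta [ 25.8 284.3   3.4] norm 285
turn 0.0000 delta [ 0.  0. 88.] norm 88
```

Emit:
drive_tool(increments=[{"delta_pos":[0,0,0],"turn":0.122,"jaw":0.3},{"delta_pos":[0,0,0],"turn":0.122,"jaw":0.3},{"delta_pos":[0,0,0],"turn":0.122,"jaw":0.3},{"delta_pos":[0,0,0],"turn":0.122,"jaw":0.3},{"delta_pos":[0,0,0],"turn":0.122,"jaw":0.3},{"delta_pos":[0,0,0],"turn":0.122,"jaw":0.3},{"delta_pos":[0,0,0],"turn":0.122,"jaw":0.3},{"delta_pos":[0,0,0],"turn":0.122,"jaw":0.3}])

```text
time: 9.63
tool_pos: [0.4638, 0.3249, 0.2738]
tcp_rot: [1.745, 2.612, 0.001]
wrist_force: [0.0, 0.7, 0.9]
width: 0.652
grip_force: 0.0
```

Emit:
drive_tool(increments=[{"delta_pos":[0,0,0],"turn":0.122,"jaw":0.3},{"delta_pos":[0,0,0],"turn":0.122,"jaw":0.3},{"delta_pos":[0,0,0],"turn":0.122,"jaw":0.3},{"delta_pos":[0,0,0],"turn":0.122,"jaw":0.3},{"delta_pos":[0,0,0],"turn":0.122,"jaw":0.3},{"delta_pos":[0,0,0],"turn":0.122,"jaw":0.3},{"delta_pos":[0,0,0],"turn":0.122,"jaw":0.3},{"delta_pos":[0,0,0],"turn":0.122,"jaw":0.3}])

```text
time: 10.3
tool_pos: [0.4638, 0.3249, 0.2737]
tcp_rot: [-2.766, -1.489, -0.001]
wrist_force: [0.7, 0.1, 0.2]
width: 0.65
grip_force: 0.0
```

Emit:
drive_tool(increments=[{"delta_pos":[0,0,0],"turn":0.122,"jaw":0.3},{"delta_pos":[0,0,0],"turn":0.122,"jaw":0.3},{"delta_pos":[0,0,0],"turn":0.122,"jaw":0.3},{"delta_pos":[0,0,0],"turn":0.122,"jaw":0.3},{"delta_pos":[2,10,0],"turn":0,"jaw":0.3},{"delta_pos":[2,20,0],"turn":0,"jaw":0.3},{"delta_pos":[3,30,0],"turn":0,"jaw":0.3},{"delta_pos":[3,30,0],"turn":0,"jaw":0.3}])

```text
time: 10.97
tool_pos: [0.5167, 0.2502, 0.2736]
tcp_rot: [3.039, 0.795, 0.001]
wrist_force: [0.2, -0.2, -1.1]
width: 0.652
grip_force: 0.0
```

Emit:
drive_tool(increments=[{"delta_pos":[3,30,0],"turn":0,"jaw":0.3},{"delta_pos":[3,30,0],"turn":0,"jaw":0.3},{"delta_pos":[3,30,0],"turn":0,"jaw":0.3},{"delta_pos":[3,30,0],"turn":0,"jaw":0.3},{"delta_pos":[2,30,0],"turn":0,"jaw":0.3},{"delta_pos":[2,20,0],"turn":0,"jaw":0.3},{"delta_pos":[0,0,0],"turn":0,"jaw":0.3},{"delta_pos":[0,0,0],"turn":0,"jaw":0.3}])

```text
time: 11.63
tool_pos: [0.6132, 0.1084, 0.2733]
tcp_rot: [-3.042, -0.786, -0.0]
wrist_force: [0.5, 0.6, 0.0]
width: 0.649
grip_force: 0.0
```

```bash
python3 to.py .6230,.0880,.25,-1.067 .6230,.0880,.182,-1.067
```

```text
t 11.63 pos [0.6132 0.1084 0.2733] psi -1.0649 tilt [0.0003 0.0001] F [0.5 0.6 0. ] w 0.649 g 0.0 q6 1.20
turn 0.0021 delta [-1.3 22.6 23.3] norm 33
turn 0.0000 delta [ 0.  0. 68.] norm 68
```

Emit:
drive_tool(increments=[{"delta_pos":[-1.3,22.6,10],"turn":0.002,"jaw":0.3},{"delta_pos":[0,0,20],"turn":0,"jaw":0.3},{"delta_pos":[0,0,20],"turn":0,"jaw":0.3},{"delta_pos":[0,0,20],"turn":0,"jaw":0.3},{"delta_pos":[0,0,15],"turn":0,"jaw":0.3},{"delta_pos":[0,0,5],"turn":0,"jaw":0.3},{"delta_pos":[0,0,0],"turn":0,"jaw":0.3},{"delta_pos":[0,0,0],"turn":0,"jaw":0.3}])

```text
time: 12.3
tool_pos: [0.6221, 0.0903, 0.1834]
tcp_rot: [-3.042, -0.786, 0.0]
wrist_force: [0.3, 0.1, -0.3]
width: 0.649
grip_force: 0.0
```

Emit:
drive_tool(increments=[{"delta_pos":[0,0,0],"turn":0,"jaw":-1},{"delta_pos":[0,0,0],"turn":0,"jaw":-1},{"delta_pos":[0,0,0],"turn":0,"jaw":-1},{"delta_pos":[0,0,0],"turn":0,"jaw":-1},{"delta_pos":[0,0,0],"turn":0,"jaw":-1},{"delta_pos":[0,0,0],"turn":0,"jaw":-1}])

```text
time: 12.8
tool_pos: [0.6232, 0.0898, 0.1847]
tcp_rot: [3.042, 0.783, 0.005]
wrist_force: [-1.2, 0.7, 5.7]
width: 0.344
grip_force: 30.9
```

```bash
python3 to.py .6230,.0880,.182,-1.067;  python3 - <<'E'
from h import *
a=cam("scene"); 
cv2.imwrite("pics/g3.png",crop(a,290,200,410,320,4))
E
```

```text
t 12.80 pos [0.6232 0.0898 0.1847] psi -1.0669 tilt [0.0029 0.0005] F [-1.2  0.7  5.7] w 0.344 g 30.9 q6 1.17
turn 0.0001 delta [-1.1  1.5  2.7] norm 3
```

View pics/g3.png

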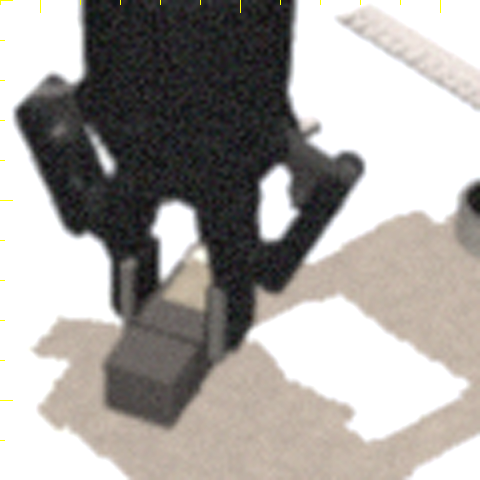

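Emit:
drive_tool(increments=[{"delta_pos":[0,0,-5],"turn":0,"jaw":-1},{"delta_pos":[0,0,-15],"turn":0,"jaw":-1},{"delta_pos":[0,0,-20],"turn":0,"jaw":-1},{"delta_pos":[0,0,-25],"turn":0,"jaw":-1},{"delta_pos":[0,0,-20],"turn":0,"jaw":-1},{"delta_pos":[0,0,-15],"turn":0,"jaw":-1},{"delta_pos":[0,0,0],"turn":0,"jaw":-1}])

```text
time: 13.43
tool_pos: [0.6238, 0.0897, 0.2873]
tcp_rot: [3.041, 0.783, 0.01]
wrist_force: [0.1, 0.6, -0.4]
width: 0.342
grip_force: 30.1
```

Emit:
drive_tool(increments=[{"delta_pos":[0,0,0],"turn":-0.05,"jaw":-1},{"delta_pos":[0,0,0],"turn":-0.11,"jaw":-1},{"delta_pos":[0,0,0],"turn":-0.12,"jaw":-1},{"delta_pos":[0,0,0],"turn":-0.12,"jaw":-1},{"delta_pos":[0,0,0],"turn":-0.12,"jaw":-1},{"delta_pos":[0,0,0],"turn":-0.12,"jaw":-1},{"delta_pos":[0,0,0],"turn":-0.12,"jaw":-1},{"delta_pos":[0,0,0],"turn":-0.11,"jaw":-1}])

```text
time: 14.1
tool_pos: [0.6216, 0.0895, 0.2812]
tcp_rot: [-2.422, -1.998, 0.004]
wrist_force: [-0.6, 0.3, -1.1]
width: 0.34
grip_force: 30.1
```

```bash
python3 to.py .5414,.3091,.28,-0.1957 .5414,.3091,.193,-0.1957
```

```text
t 14.10 pos [0.6216 0.0895 0.2812] psi -0.1912 tilt [-0.0027 -0.0003] F [-0.6  0.3 -1.1] w 0.340 g 30.1 q6 0.29
turn 0.0045 delta [ 199.8 -121.3    1.2] norm 234
turn 0.0000 delta [ 0.  0. 87.] norm 87
```

Emit:
drive_tool(increments=[{"delta_pos":[8,-5,0],"turn":0.0045,"jaw":-1},{"delta_pos":[16,-10,0],"turn":0,"jaw":-1},{"delta_pos":[22,-13,0],"turn":0,"jaw":-1},{"delta_pos":[22,-13,0],"turn":0,"jaw":-1},{"delta_pos":[22,-13,0],"turn":0,"jaw":-1},{"delta_pos":[22,-13,0],"turn":0,"jaw":-1},{"delta_pos":[22,-13,0],"turn":0,"jaw":-1},{"delta_pos":[22,-13,0],"turn":0,"jaw":-1}])

```text
time: 14.77
tool_pos: [0.561, 0.2625, 0.2818]
tcp_rot: [-2.437, -1.982, 0.003]
wrist_force: [0.0, -0.3, -0.6]
width: 0.341
grip_force: 30.1
```

Emit:
drive_tool(increments=[{"delta_pos":[20,-13,0],"turn":0,"jaw":-1},{"delta_pos":[16,-10,0],"turn":0,"jaw":-1},{"delta_pos":[8,-5,0],"turn":0,"jaw":-1},{"delta_pos":[0,0,0],"turn":0,"jaw":-1},{"delta_pos":[0,0,0],"turn":0,"jaw":-1},{"delta_pos":[0,0,0],"turn":0,"jaw":-1}])

```text
time: 15.27
tool_pos: [0.5438, 0.309, 0.2826]
tcp_rot: [2.435, 1.985, -0.001]
wrist_force: [-1.1, -0.3, -0.4]
width: 0.343
grip_force: 30.1
```

```bash
python3 to.py .5414,.3091,.195,-0.1957
```

```text
t 15.27 pos [0.5438 0.309  0.2826] psi -0.2027 tilt [-0.0004 -0.0008] F [-1.1 -0.3 -0.4] w 0.343 g 30.1 q6 0.68
turn -0.0070 delta [-0.4 -2.4 87.6] norm 88
```

Emit:
drive_tool(increments=[{"delta_pos":[-0.4,-2.4,5],"turn":-0.007,"jaw":-1},{"delta_pos":[0,0,15],"turn":0,"jaw":-1},{"delta_pos":[0,0,18],"turn":0,"jaw":-1},{"delta_pos":[0,0,18],"turn":0,"jaw":-1},{"delta_pos":[0,0,15],"turn":0,"jaw":-1},{"delta_pos":[0,0,10],"turn":0,"jaw":-1},{"delta_pos":[0,0,5],"turn":0,"jaw":-1},{"delta_pos":[0,0,0],"turn":0,"jaw":-1}])

```text
time: 15.93
tool_pos: [0.5409, 0.3089, 0.1954]
tcp_rot: [-2.427, -1.994, 0.004]
wrist_force: [-0.8, 0.4, -0.3]
width: 0.341
grip_force: 30.1
```

Emit:
drive_tool(increments=[{"delta_pos":[0,0,1],"turn":0,"jaw":-1},{"delta_pos":[0,0,1],"turn":0,"jaw":-1},{"delta_pos":[0,0,1],"turn":0,"jaw":-1},{"delta_pos":[0,0,1],"turn":0,"jaw":-1},{"delta_pos":[0,0,0],"turn":0,"jaw":-1},{"delta_pos":[0,0,0],"turn":0,"jaw":-1}])

```text
time: 16.43
tool_pos: [0.5414, 0.31, 0.1933]
tcp_rot: [2.426, 1.995, 0.001]
wrist_force: [-0.3, -0.6, 0.0]
width: 0.339
grip_force: 30.1
```

Emit:
drive_tool(increments=[{"delta_pos":[0,0,0.7],"turn":0,"jaw":-1},{"delta_pos":[0,0,0.7],"turn":0,"jaw":-1},{"delta_pos":[0,0,0.7],"turn":0,"jaw":-1},{"delta_pos":[0,0,0],"turn":0,"jaw":-1},{"delta_pos":[0,0,0],"turn":0,"jaw":-1}])

```text
time: 16.85
tool_pos: [0.5413, 0.3099, 0.1909]
tcp_rot: [-2.427, -1.995, -0.0]
wrist_force: [-0.7, 0.1, -0.8]
width: 0.345
grip_force: 30.1
```

Emit:
drive_tool(increments=[{"delta_pos":[0,0,0.6],"turn":0,"jaw":-1},{"delta_pos":[0,0,0],"turn":0,"jaw":-1},{"delta_pos":[0,0,0],"turn":0,"jaw":0},{"delta_pos":[0,0,0],"turn":0,"jaw":0},{"delta_pos":[0,0,0],"turn":0,"jaw":0},{"delta_pos":[0,0,-5],"turn":0,"jaw":0},{"delta_pos":[0,0,-20],"turn":0,"jaw":0},{"delta_pos":[0,0,-30],"turn":0,"jaw":0}])

```text
time: 17.52
tool_pos: [0.5396, 0.309, 0.2423]
tcp_rot: [-2.425, -1.994, 0.012]
wrist_force: [0.3, -0.5, 0.1]
width: 0.496
grip_force: 0.0
```

```bash
python3 to.py .5414,.3091,.30,-.1209 .48,-.05,.30,-.1209  .4824,-.3394,.30,-.1209 .4824,-.3394,.205,-.1209
```

```text
t 17.52 pos [0.5396 0.309  0.2423] psi -0.1945 tilt [-0.0067 -0.0035] F [ 0.3 -0.5  0.1] w 0.496 g 0.0 q6 0.67
turn -0.0736 delta [  0.3   1.8 -57.7] norm 58
turn 0.0000 delta [-363.9  -17.6   -0. ] norm 364
turn 0.0000 delta [-287.    37.3   -0. ] norm 289
turn 0.0000 delta [ 0.  0. 95.] norm 95
```

Emit:
drive_tool(increments=[{"delta_pos":[0,0,-25],"turn":-0.0736,"jaw":0},{"delta_pos":[-20,0,-25],"turn":0,"jaw":0},{"delta_pos":[-33,1,0],"turn":0,"jaw":0},{"delta_pos":[-33,1,0],"turn":0,"jaw":0},{"delta_pos":[-33,1,0],"turn":0,"jaw":0},{"delta_pos":[-33,1,0],"turn":0,"jaw":0},{"delta_pos":[-33,1,0],"turn":0,"jaw":0},{"delta_pos":[-33,1,0],"turn":0,"jaw":0}])

```text
time: 18.18
tool_pos: [0.5205, 0.0914, 0.2957]
tcp_rot: [2.351, 2.083, 0.001]
wrist_force: [1.0, 0.4, 0.1]
width: 0.499
grip_force: 0.0
```

Emit:
drive_tool(increments=[{"delta_pos":[-33,1,0],"turn":0,"jaw":0},{"delta_pos":[-33,1,0],"turn":0,"jaw":0},{"delta_pos":[-33,1,0],"turn":0,"jaw":0},{"delta_pos":[-33,1,0],"turn":0,"jaw":0},{"delta_pos":[-33,1,0],"turn":0,"jaw":0},{"delta_pos":[-33,1,0],"turn":0,"jaw":0},{"delta_pos":[-33,1,0],"turn":0,"jaw":0},{"delta_pos":[-33,1,0],"turn":0,"jaw":0}])

```text
time: 18.85
tool_pos: [0.4966, -0.1719, 0.2958]
tcp_rot: [2.351, 2.083, 0.001]
wrist_force: [0.6, 1.4, 0.6]
width: 0.5
grip_force: 0.0
```

Emit:
drive_tool(increments=[{"delta_pos":[-33,1,0],"turn":0,"jaw":0},{"delta_pos":[-33,1,0],"turn":0,"jaw":0},{"delta_pos":[-33,1,0],"turn":0,"jaw":0},{"delta_pos":[-33,1,0],"turn":0,"jaw":0},{"delta_pos":[-20,1,0],"turn":0,"jaw":0},{"delta_pos":[0,0,0],"turn":0,"jaw":0},{"delta_pos":[0,0,0],"turn":0,"jaw":0},{"delta_pos":[0,0,0],"turn":0,"jaw":0}])

```text
time: 19.52
tool_pos: [0.4835, -0.3213, 0.2952]
tcp_rot: [-2.351, -2.082, -0.0]
wrist_force: [0.4, 0.3, 0.2]
width: 0.499
grip_force: 0.0
```

```bash
python3 to.py .4824,-.3394,.205,-.1209;  python3 - <<'E'
from fit import *
c=cam("top"); g=cv2.cvtColor(c["img"],cv2.COLOR_BGR2GRAY)
cv2.imwrite("pics/low2.png",crop(c,105,215,220,345,5)[:600])
E
```

```text
t 19.52 pos [ 0.4835 -0.3213  0.2952] psi -0.1213 tilt [-0.0004  0.0009] F [0.4 0.3 0.2] w 0.499 g 0.0 q6 -0.51
turn -0.0004 delta [-18.1   1.   90.2] norm 92
```

View pics/low2.png

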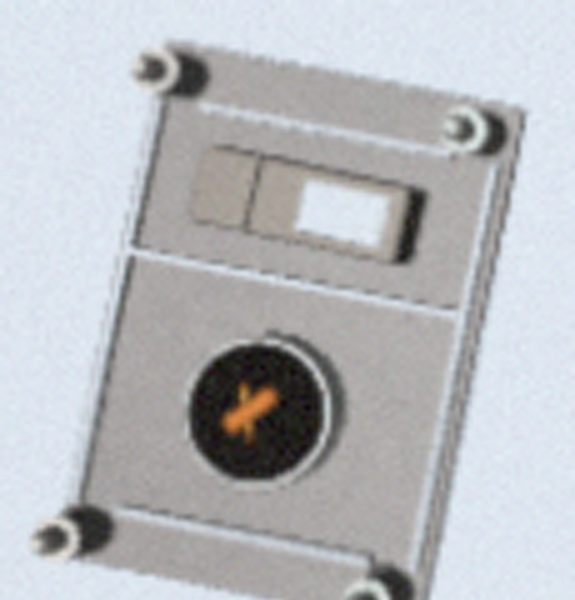

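The mailer sits lengthwise in the narrow bay and the large dish in the wide bay, both flat. I use these placed parts to check the camera against the robot.

```bash
python3 - <<'E'
from fit import *
c=cam("top"); g=cv2.cvtColor(c["img"],cv2.COLOR_BGR2GRAY)
m=np.zeros(g.shape,np.uint8); m[280:314,140:174]=g[280:314,140:174]<60
k=max(cv2.findContours(m,0,2)[0],key=len); ctr,r=cv2.minEnclosingCircle(k); D=pt(c,ctr,.006+.018)[0]
Z=lambda L: np.array(L)/5+[105,215]-.4
M=pt(c,Z([(213,146),(420,183),(401,263),(190,221)]),.032); mc=M.mean(0)
y=-.1957; R=np.array([[np.cos(y),np.sin(y)],[-np.sin(y),np.cos(y)]]) # world->tier
T0=np.array([.4914,.3190])
print("dish cam-tcp tier",R@(D-[.4638,.3249])*1000,"in tier",R@(D-T0)*1000)
print("mailer cam-tcp tier",R@(mc-[.5413,.3099])*1000,"in tier",R@(mc-T0)*1000, np.linalg.norm(M-np.roll(M,1,0),axis=1))
# strips, z=12: bright line centres
for nm,L in(("mid strip (x=20)",[(135,250),(460,313)]),("top strip",[(205,104),(440,152)]),("bottom strip",[(125,510),(370,555)]),("right strip",[(490,175),(425,510)])):
    print(nm,((pt(c,Z(L),.012)-T0)@R.T*1000).round(1).tolist())
low=Z([(163,70),(469,131),(58,537),(372,602)]); print(rigid(H,pt(c,low,.038)))
E
```

```text
dish cam-tcp tier [-3.29980218  1.177064  ] in tier [-31.52024166   1.59753469]
mailer cam-tcp tier [ 1.62865326 -4.45099919] in tier [52.34567602 -3.67408078] [0.03039638 0.08329005 0.0317178  0.08509948]
mid strip (x=20) [[19.8, 67.3], [21.2, -66.5]]
top strip [[82.2, 52.2], [81.9, -45.2]]
bottom strip [[-81.4, 48.9], [-78.7, -51.2]]
right strip [[76.9, -66.8], [-57.1, -69.0]]
(np.float64(-0.19525755944972623), array([0.4915917 , 0.31817287]), array([[-0.34119499, -0.50597723],
       [-0.14792223,  0.36256773],
       [ 0.03542801,  0.76171151],
       [ 0.45368921, -0.61830201]]))
```

Emit:
drive_tool(increments=[{"delta_pos":[-18,1,10],"turn":0,"jaw":0},{"delta_pos":[0,0,20],"turn":0,"jaw":0},{"delta_pos":[0,0,20],"turn":0,"jaw":0},{"delta_pos":[0,0,20],"turn":0,"jaw":0},{"delta_pos":[0,0,15],"turn":0,"jaw":0},{"delta_pos":[0,0,5],"turn":0,"jaw":0},{"delta_pos":[0,0,0],"turn":0,"jaw":0},{"delta_pos":[0,0,0],"turn":0,"jaw":0}])

```text
time: 20.28
tool_pos: [0.4829, -0.3392, 0.2056]
tcp_rot: [2.35, 2.084, 0.0]
wrist_force: [0.5, -0.6, -0.6]
width: 0.498
grip_force: 0.0
```

Emit:
drive_tool(increments=[{"delta_pos":[0,0,0],"turn":0,"jaw":-1},{"delta_pos":[0,0,0],"turn":0,"jaw":-1},{"delta_pos":[0,0,0],"turn":0,"jaw":-1},{"delta_pos":[0,0,0],"turn":0,"jaw":-1},{"delta_pos":[0,0,0],"turn":0,"jaw":-1},{"delta_pos":[0,0,0],"turn":0,"jaw":-1},{"delta_pos":[0,0,0],"turn":0,"jaw":-1}], grip_force=90)

```text
time: 20.87
tool_pos: [0.483, -0.3402, 0.207]
tcp_rot: [2.35, 2.082, 0.001]
wrist_force: [-2.3, 0.6, 6.2]
width: 0.12
grip_force: 90.1
```

```bash
python3 to.py .4824,-.3394,.205,-.1209
```

```text
t 20.87 pos [ 0.483  -0.3402  0.207 ] psi -0.1209 tilt [ 0.0017 -0.0012] F [-2.3  0.6  6.2] w 0.120 g 90.1 q6 -0.53
turn -0.0000 delta [ 0.7 -0.7  2. ] norm 2
```

Emit:
drive_tool(increments=[{"delta_pos":[0,0,-3],"turn":0,"jaw":-1},{"delta_pos":[0,0,-6],"turn":0,"jaw":-1},{"delta_pos":[0,0,-12],"turn":0,"jaw":-1},{"delta_pos":[0,0,-18],"turn":0,"jaw":-1},{"delta_pos":[0,0,-20],"turn":0,"jaw":-1},{"delta_pos":[0,0,-20],"turn":0,"jaw":-1},{"delta_pos":[0,0,-13],"turn":0,"jaw":-1},{"delta_pos":[0,0,-5],"turn":0,"jaw":-1}])

```text
time: 21.53
tool_pos: [0.4833, -0.3404, 0.3057]
tcp_rot: [2.348, 2.08, 0.001]
wrist_force: [1.2, 0.1, -3.5]
width: 0.118
grip_force: 88.8
```

Emit:
drive_tool(increments=[{"delta_pos":[0,0,0],"turn":0.02,"jaw":-1},{"delta_pos":[0,0,0],"turn":0.035,"jaw":-1},{"delta_pos":[0,0,0],"turn":0.0196,"jaw":-1},{"delta_pos":[0,0,0],"turn":0,"jaw":-1},{"delta_pos":[0,0,0],"turn":0,"jaw":-1}])

```text
time: 21.95
tool_pos: [0.4821, -0.3395, 0.301]
tcp_rot: [-2.426, -1.993, 0.001]
wrist_force: [0.8, -0.0, -4.3]
width: 0.118
grip_force: 88.8
```

```bash
python3 to.py .491,.318,.305,-.1955
```

```text
t 21.95 pos [ 0.4821 -0.3395  0.301 ] psi -0.1952 tilt [-0.0018  0.0013] F [ 0.8 -0.  -4.3] w 0.118 g 88.8 q6 -0.46
turn 0.0003 delta [ 646.7 -119.    -4. ] norm 658
```

Emit:
drive_tool(increments=[{"delta_pos":[6,-1,0],"turn":0,"jaw":-1},{"delta_pos":[12,-2,0],"turn":0,"jaw":-1},{"delta_pos":[18,-3,0],"turn":0,"jaw":-1},{"delta_pos":[25,-4.6,0],"turn":0,"jaw":-1},{"delta_pos":[25,-4.6,0],"turn":0,"jaw":-1},{"delta_pos":[25,-4.6,0],"turn":0,"jaw":-1},{"delta_pos":[25,-4.6,0],"turn":0,"jaw":-1},{"delta_pos":[25,-4.6,0],"turn":0,"jaw":-1}])

```text
time: 22.62
tool_pos: [0.4848, -0.1741, 0.3021]
tcp_rot: [-2.427, -1.994, -0.0]
wrist_force: [1.3, -0.2, -4.6]
width: 0.112
grip_force: 88.7
```

Emit:
drive_tool(increments=[{"delta_pos":[25,-4.6,0],"turn":0,"jaw":-1},{"delta_pos":[25,-4.6,0],"turn":0,"jaw":-1},{"delta_pos":[25,-4.6,0],"turn":0,"jaw":-1},{"delta_pos":[25,-4.6,0],"turn":0,"jaw":-1},{"delta_pos":[25,-4.6,0],"turn":0,"jaw":-1},{"delta_pos":[25,-4.6,0],"turn":0,"jaw":-1},{"delta_pos":[25,-4.6,0],"turn":0,"jaw":-1},{"delta_pos":[25,-4.6,0],"turn":0,"jaw":-1}])

```text
time: 23.28
tool_pos: [0.4872, 0.0291, 0.3023]
tcp_rot: [-2.427, -1.994, -0.0]
wrist_force: [0.8, 0.2, -3.5]
width: 0.113
grip_force: 88.7
```

Emit:
drive_tool(increments=[{"delta_pos":[25,-4.6,0],"turn":0,"jaw":-1},{"delta_pos":[25,-4.6,0],"turn":0,"jaw":-1},{"delta_pos":[25,-4.6,0],"turn":0,"jaw":-1},{"delta_pos":[25,-4.6,0],"turn":0,"jaw":-1},{"delta_pos":[25,-4.6,0],"turn":0,"jaw":-1},{"delta_pos":[25,-4.6,0],"turn":0,"jaw":-1},{"delta_pos":[25,-4.6,0],"turn":0,"jaw":-1},{"delta_pos":[25,-4.6,0],"turn":0,"jaw":-1}])

```text
time: 23.95
tool_pos: [0.4897, 0.2323, 0.3022]
tcp_rot: [-2.427, -1.995, 0.0]
wrist_force: [0.3, -0.5, -3.6]
width: 0.116
grip_force: 88.7
```

Emit:
drive_tool(increments=[{"delta_pos":[25,-4.6,0],"turn":0,"jaw":-1},{"delta_pos":[24,-5,0],"turn":0,"jaw":-1},{"delta_pos":[18,-3,0],"turn":0,"jaw":-1},{"delta_pos":[12,-2,0],"turn":0,"jaw":-1},{"delta_pos":[6,-2,0],"turn":0,"jaw":-1},{"delta_pos":[0,0,0],"turn":0,"jaw":-1},{"delta_pos":[0,0,0],"turn":0,"jaw":-1},{"delta_pos":[0,0,0],"turn":0,"jaw":-1}])

```text
time: 24.62
tool_pos: [0.4909, 0.3162, 0.3021]
tcp_rot: [2.428, 1.993, -0.002]
wrist_force: [0.7, 0.2, -4.8]
width: 0.115
grip_force: 88.7
```

```bash
python3 to.py .491,.318,.272,-.1955
```

```text
t 24.62 pos [0.4909 0.3162 0.3021] psi -0.1960 tilt [-0.0005 -0.0009] F [ 0.7  0.2 -4.8] w 0.115 g 88.7 q6 0.73
turn -0.0005 delta [ 1.8 -0.2 30.1] norm 30
```

Emit:
drive_tool(increments=[{"delta_pos":[1.8,-0.2,10],"turn":0,"jaw":-1},{"delta_pos":[0,0,12],"turn":0,"jaw":-1},{"delta_pos":[0,0,9],"turn":0,"jaw":-1},{"delta_pos":[0,0,4],"turn":0,"jaw":-1},{"delta_pos":[0,0,0],"turn":0,"jaw":-1},{"delta_pos":[0,0,0],"turn":0,"jaw":-1}])

```text
time: 25.12
tool_pos: [0.491, 0.3185, 0.2663]
tcp_rot: [-2.428, -1.994, 0.003]
wrist_force: [-0.9, 0.1, -3.4]
width: 0.116
grip_force: 88.7
```

```bash
python3 to.py .491,.318,.245,-.1955; python3 - <<'E'
from fit import *
c=cam("top"); a=cam("scene")
s=bot.read_state()
zt=s["tool_pos"][2]-.207
# expected pixels of holes (top rim z=zt+5) from tcp pose, and pin tops
y=-.1955; R=np.array([[np.cos(y),-np.sin(y)],[np.sin(y),np.cos(y)]]); W=H@R.T
for cc in(c,a):
    hp=px(cc,np.c_[W+s["tool_pos"][:2],np.full(4,zt+.005)]); pp=px(cc,np.c_[W+[.4915,.3186],np.full(4,.054)]); print(hp.round(1).tolist(),(pp-hp).round(1).tolist())
hp=px(c,np.c_[W+s["tool_pos"][:2],np.full(4,zt+.005)]).round().astype(int)
T=[crop(c,u-18,v-14,u+18,v+14,8) for u,v in hp]
sp=px(a,np.c_[W+s["tool_pos"][:2],np.full(4,zt-.005)]).round().astype(int)
S=[crop(a,max(u-18,0),v-14,max(u-18,0)+36,v+14,8)[:, :] for u,v in np.minimum(sp,[621,465])]
cv2.imwrite("pics/fit1.png",cv2.resize(np.vstack([np.hstack(T[:2]+S[:2])[:, :],np.hstack(T[2:]+S[2:])]),None,fx=.69,fy=.69))
E
```

```text
t 25.12 pos [0.491  0.3185 0.2663] psi -0.1958 tilt [-0.0016 -0.001 ] F [-0.9  0.1 -3.4] w 0.116 g 88.7 q6 0.73
turn -0.0003 delta [-0.5  0.1 21.3] norm 21
[[130.5, 227.1], [194.1, 239.8], [109.4, 323.8], [173.4, 337.5]] [[2.8, 0.6], [1.9, 0.4], [3.1, -0.7], [2.2, -0.9]]
[[498.8, 365.1], [433.6, 297.4], [610.8, 317.2], [535.8, 262.6]] [[-2.5, 6.3], [-1.4, 6.1], [-3.6, 6.2], [-2.3, 5.9]]
```

View pics/fit1.png

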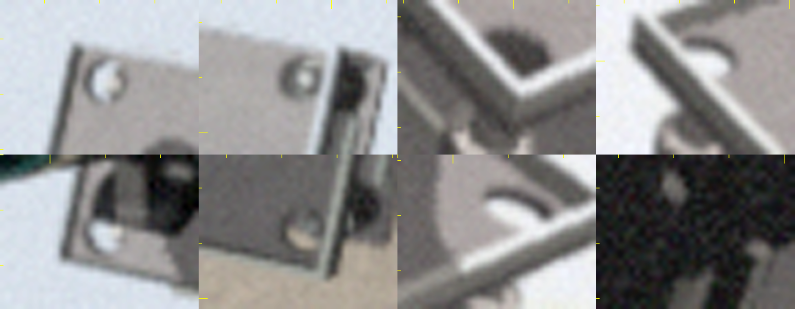

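In the crops the four holes sit within about 0.3 px of where the TCP predicts. They match the measured posts to about 1 mm, so I lower gently and watch the force.

Emit:
drive_tool(increments=[{"delta_pos":[0.4,0.3,2],"turn":0,"jaw":-1},{"delta_pos":[0,0,2],"turn":0,"jaw":-1},{"delta_pos":[0,0,2],"turn":0,"jaw":-1},{"delta_pos":[0,0,2],"turn":0,"jaw":-1},{"delta_pos":[0,0,0],"turn":0,"jaw":-1},{"delta_pos":[0,0,0],"turn":0,"jaw":-1}])

```text
time: 25.72
tool_pos: [0.4915, 0.3192, 0.259]
tcp_rot: [-2.428, -1.994, 0.001]
wrist_force: [0.5, 0.5, -3.9]
width: 0.117
grip_force: 88.7
```

Emit:
drive_tool(increments=[{"delta_pos":[0,0,1],"turn":0,"jaw":-1},{"delta_pos":[0,0,1],"turn":0,"jaw":-1},{"delta_pos":[0,0,1],"turn":0,"jaw":-1},{"delta_pos":[0,0,0],"turn":0,"jaw":-1},{"delta_pos":[0,0,0],"turn":0,"jaw":-1}])

```text
time: 26.13
tool_pos: [0.4916, 0.3192, 0.2561]
tcp_rot: [-2.428, -1.994, 0.0]
wrist_force: [-0.4, 0.7, -2.9]
width: 0.111
grip_force: 88.7
```

Emit:
drive_tool(increments=[{"delta_pos":[0,0,1.5],"turn":0,"jaw":-1},{"delta_pos":[0,0,1.5],"turn":0,"jaw":-1},{"delta_pos":[0,0,1],"turn":0,"jaw":-1},{"delta_pos":[0,0,0],"turn":0,"jaw":-1},{"delta_pos":[0,0,0],"turn":0,"jaw":-1}])

```text
time: 26.55
tool_pos: [0.4915, 0.3192, 0.2521]
tcp_rot: [-2.428, -1.994, 0.001]
wrist_force: [-0.4, 0.5, -2.5]
width: 0.121
grip_force: 88.7
```

Emit:
drive_tool(increments=[{"delta_pos":[0,0,1.5],"turn":0,"jaw":-1},{"delta_pos":[0,0,1.5],"turn":0,"jaw":-1},{"delta_pos":[0,0,1],"turn":0,"jaw":-1},{"delta_pos":[0,0,0],"turn":0,"jaw":-1},{"delta_pos":[0,0,0],"turn":0,"jaw":-1}])

```text
time: 26.97
tool_pos: [0.4915, 0.3192, 0.2481]
tcp_rot: [-2.428, -1.994, 0.001]
wrist_force: [0.1, -0.5, -3.3]
width: 0.118
grip_force: 88.7
```

Underside is at about 41 mm with no lateral force. I continue down to the shoulders.

Emit:
drive_tool(increments=[{"delta_pos":[0,0,1],"turn":0,"jaw":-1},{"delta_pos":[0,0,1],"turn":0,"jaw":-1},{"delta_pos":[0,0,0.7],"turn":0,"jaw":-1},{"delta_pos":[0,0,0],"turn":0,"jaw":-1},{"delta_pos":[0,0,0],"turn":0,"jaw":-1}])

```text
time: 27.38
tool_pos: [0.4916, 0.3192, 0.2455]
tcp_rot: [-2.428, -1.994, 0.0]
wrist_force: [0.4, 1.1, -5.0]
width: 0.117
grip_force: 88.7
```

Emit:
drive_tool(increments=[{"delta_pos":[0,0,0.6],"turn":0,"jaw":-1},{"delta_pos":[0,0,0],"turn":0,"jaw":-1},{"delta_pos":[0,0,0],"turn":0,"jaw":-1}])

```text
time: 27.63
tool_pos: [0.4917, 0.3193, 0.2451]
tcp_rot: [2.428, 1.994, 0.0]
wrist_force: [0.4, 0.2, -4.1]
width: 0.114
grip_force: 88.9
```

Emit:
drive_tool(increments=[{"delta_pos":[0,0,0.6],"turn":0,"jaw":-1},{"delta_pos":[0,0,0],"turn":0,"jaw":-1},{"delta_pos":[0,0,0],"turn":0,"jaw":-1}])

```text
time: 27.88
tool_pos: [0.4917, 0.3193, 0.245]
tcp_rot: [2.428, 1.994, 0.001]
wrist_force: [-1.6, -1.3, 2.2]
width: 0.113
grip_force: 89.6
```

Emit:
drive_tool(increments=[{"delta_pos":[0,0,0],"turn":0,"jaw":0},{"delta_pos":[0,0,0],"turn":0,"jaw":0},{"delta_pos":[0,0,0],"turn":0,"jaw":0},{"delta_pos":[0,0,0],"turn":0,"jaw":0},{"delta_pos":[0,0,-10],"turn":0,"jaw":0},{"delta_pos":[0,0,-20],"turn":0,"jaw":0},{"delta_pos":[0,0,-25],"turn":0,"jaw":0},{"delta_pos":[0,0,-25],"turn":0,"jaw":0}])

```text
time: 28.55
tool_pos: [0.4914, 0.319, 0.3253]
tcp_rot: [-2.428, -1.994, 0.002]
wrist_force: [0.3, -0.6, 0.1]
width: 0.504
grip_force: 0.0
```

```bash
python3 to.py .4632,.1083,.33,1.3751 .4632,.1083,.174,1.3751
```

```text
t 28.55 pos [0.4914 0.319  0.3253] psi -0.1955 tilt [-0.0011 -0.0006] F [ 0.3 -0.6  0.1] w 0.504 g 0.0 q6 0.73
turn -1.5706 delta [ -13.3 -212.2   -4.7] norm 213
turn 0.0000 delta [  0.   0. 156.] norm 156
```

Emit:
drive_tool(increments=[{"delta_pos":[0,0,0],"turn":-0.121,"jaw":0.4},{"delta_pos":[0,0,0],"turn":-0.121,"jaw":0.4},{"delta_pos":[0,0,0],"turn":-0.121,"jaw":0.4},{"delta_pos":[0,0,0],"turn":-0.121,"jaw":0.4},{"delta_pos":[0,0,0],"turn":-0.121,"jaw":0.4},{"delta_pos":[0,0,0],"turn":-0.121,"jaw":0.4},{"delta_pos":[0,0,0],"turn":-0.121,"jaw":0.4},{"delta_pos":[0,0,0],"turn":-0.121,"jaw":0.4}])

```text
time: 29.22
tool_pos: [0.4917, 0.3193, 0.3253]
tcp_rot: [1.212, 2.898, 0.001]
wrist_force: [-0.2, 0.6, 0.4]
width: 0.699
grip_force: 0.0
```

Emit:
drive_tool(increments=[{"delta_pos":[0,0,0],"turn":-0.121,"jaw":0.4},{"delta_pos":[0,0,0],"turn":-0.121,"jaw":0.4},{"delta_pos":[0,0,0],"turn":-0.121,"jaw":0.4},{"delta_pos":[0,0,0],"turn":-0.121,"jaw":0.4},{"delta_pos":[0,0,0],"turn":-0.121,"jaw":0.4},{"delta_pos":[-1,-20,0],"turn":0,"jaw":0.4},{"delta_pos":[-2,-30,0],"turn":0,"jaw":0.4},{"delta_pos":[-2,-30,0],"turn":0,"jaw":0.4}])

```text
time: 29.88
tool_pos: [0.4811, 0.2395, 0.3252]
tcp_rot: [0.3, 3.126, 0.001]
wrist_force: [0.4, 0.0, 0.3]
width: 0.699
grip_force: 0.0
```

Emit:
drive_tool(increments=[{"delta_pos":[-2,-32,0],"turn":0,"jaw":0.4},{"delta_pos":[-2,-30,0],"turn":0,"jaw":0.4},{"delta_pos":[-2,-30,5],"turn":0,"jaw":0.4},{"delta_pos":[-1,-20,20],"turn":0,"jaw":0.4},{"delta_pos":[-1,-20,20],"turn":0,"jaw":0.4},{"delta_pos":[0,0,25],"turn":0,"jaw":0.4},{"delta_pos":[0,0,0],"turn":0,"jaw":0.4},{"delta_pos":[0,0,0],"turn":0,"jaw":0.4}])

```text
time: 30.55
tool_pos: [0.463, 0.1084, 0.254]
tcp_rot: [-0.304, -3.124, 0.001]
wrist_force: [0.5, 1.3, 0.3]
width: 0.7
grip_force: 0.0
```

```bash
python3 to.py .4632,.1083,.174,1.3751; python3 - <<'E'
from h import *
cv2.imwrite("pics/tier2.png",crop(cam("scene"),400,220,640,420,3))
E
```

```text
t 30.55 pos [0.463  0.1084 0.254 ] psi 1.3767 tilt [-0.0027 -0.0003] F [0.5 1.3 0.3] w 0.700 g 0.0 q6 -1.20
turn 0.0016 delta [-0.2 -0.  80. ] norm 80
```

View pics/tier2.png

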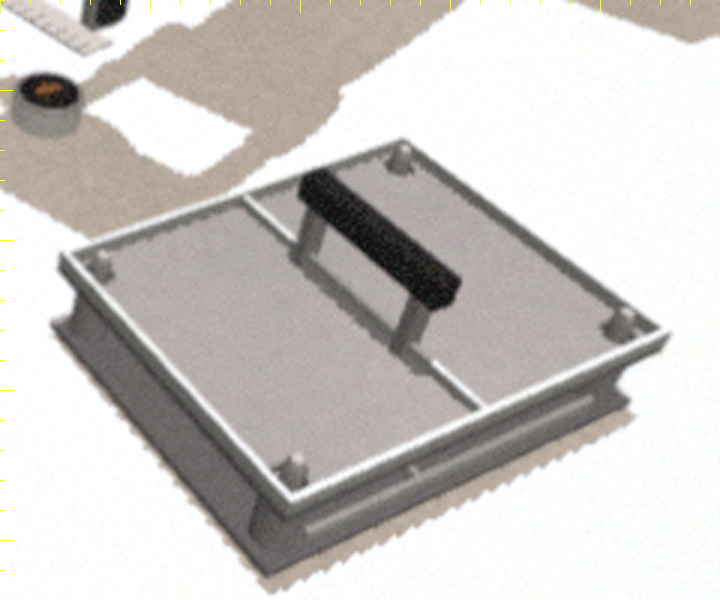

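The upper tier is seated level with all four pins through its holes (crop px (100,265), (400,155), (622,322), (292,470)). Next, the small dish.

Emit:
drive_tool(increments=[{"delta_pos":[0,0,25],"turn":0,"jaw":0.4},{"delta_pos":[0,0,25],"turn":0,"jaw":0.4},{"delta_pos":[0,0,18],"turn":0,"jaw":0.4},{"delta_pos":[0,0,9],"turn":0,"jaw":0.4},{"delta_pos":[0,0,0],"turn":0,"jaw":0.4},{"delta_pos":[0,0,0],"turn":0,"jaw":0.4}])

```text
time: 31.1
tool_pos: [0.4645, 0.1092, 0.1785]
tcp_rot: [0.302, 3.126, 0.001]
wrist_force: [-0.2, 0.3, 0.7]
width: 0.698
grip_force: 0.0
```

Emit:
drive_tool(increments=[{"delta_pos":[0,0,0],"turn":0,"jaw":-1},{"delta_pos":[0,0,0],"turn":0,"jaw":-1},{"delta_pos":[0,0,0],"turn":0,"jaw":-1},{"delta_pos":[0,0,0],"turn":0,"jaw":-1},{"delta_pos":[0,0,0],"turn":0,"jaw":-1},{"delta_pos":[0,0,0],"turn":0,"jaw":-1}], grip_force=30)

```text
time: 31.6
tool_pos: [0.4649, 0.109, 0.1794]
tcp_rot: [0.303, 3.123, 0.002]
wrist_force: [-0.9, 0.5, 5.4]
width: 0.45
grip_force: 29.9
```

Emit:
drive_tool(increments=[{"delta_pos":[0,0,-4],"turn":0,"jaw":-1},{"delta_pos":[0,0,-8],"turn":0,"jaw":-1},{"delta_pos":[0,0,-15],"turn":0,"jaw":-1},{"delta_pos":[0,0,-25],"turn":0,"jaw":-1},{"delta_pos":[0,0,-25],"turn":0,"jaw":-1},{"delta_pos":[0,0,-25],"turn":0,"jaw":-1},{"delta_pos":[0,0,-20],"turn":0,"jaw":-1},{"delta_pos":[0,0,-10],"turn":0,"jaw":-1}])

```text
time: 32.27
tool_pos: [0.4645, 0.1088, 0.3132]
tcp_rot: [0.303, 3.122, 0.002]
wrist_force: [0.8, -0.2, -1.0]
width: 0.453
grip_force: 30.3
```

```bash
python3 to.py .4426,.3290,.31,1.3751 .4426,.3290,.225,1.3751
```

```text
t 32.27 pos [0.4645 0.1088 0.3132] psi 1.3774 tilt [0.0054 0.0009] F [ 0.8 -0.2 -1. ] w 0.453 g 30.3 q6 -1.20
turn 0.0023 delta [ 64.3 211.8   3.2] norm 221
turn 0.0000 delta [ 0.  0. 85.] norm 85
```

Emit:
drive_tool(increments=[{"delta_pos":[2,8,0],"turn":0.0023,"jaw":-1},{"delta_pos":[5,16,0],"turn":0,"jaw":-1},{"delta_pos":[7,24,0],"turn":0,"jaw":-1},{"delta_pos":[7,24,0],"turn":0,"jaw":-1},{"delta_pos":[7,24,0],"turn":0,"jaw":-1},{"delta_pos":[7,24,0],"turn":0,"jaw":-1},{"delta_pos":[7,24,0],"turn":0,"jaw":-1},{"delta_pos":[7,24,0],"turn":0,"jaw":-1}])

```text
time: 32.93
tool_pos: [0.447, 0.2843, 0.3074]
tcp_rot: [-0.307, -3.124, 0.003]
wrist_force: [-0.2, -1.0, -0.3]
width: 0.449
grip_force: 30.3
```

Emit:
drive_tool(increments=[{"delta_pos":[7,20,0],"turn":0,"jaw":-1},{"delta_pos":[5,14,0],"turn":0,"jaw":-1},{"delta_pos":[3,10,0],"turn":0,"jaw":-1},{"delta_pos":[0,0,5],"turn":0,"jaw":-1},{"delta_pos":[0,0,15],"turn":0,"jaw":-1},{"delta_pos":[0,0,15],"turn":0,"jaw":-1},{"delta_pos":[0,0,0],"turn":0,"jaw":-1},{"delta_pos":[0,0,0],"turn":0,"jaw":-1}])

```text
time: 33.6
tool_pos: [0.4413, 0.3279, 0.2725]
tcp_rot: [-0.307, -3.123, 0.005]
wrist_force: [0.5, 0.1, -1.1]
width: 0.451
grip_force: 30.3
```

```bash
python3 to.py .4427,.3290,.23,1.3751
```

```text
t 33.60 pos [0.4413 0.3279 0.2725] psi 1.3746 tilt [-0.0034 -0.0026] F [ 0.5  0.1 -1.1] w 0.451 g 30.3 q6 -0.78
turn -0.0005 delta [-1.2  1.3 42.5] norm 43
```

Emit:
drive_tool(increments=[{"delta_pos":[-1.2,1.3,8],"turn":0,"jaw":-1},{"delta_pos":[0,0,12],"turn":0,"jaw":-1},{"delta_pos":[0,0,12],"turn":0,"jaw":-1},{"delta_pos":[0,0,8],"turn":0,"jaw":-1},{"delta_pos":[0,0,4],"turn":0,"jaw":-1},{"delta_pos":[0,0,1],"turn":0,"jaw":-1},{"delta_pos":[0,0,0],"turn":0,"jaw":-1},{"delta_pos":[0,0,0],"turn":0,"jaw":-1}])

```text
time: 34.27
tool_pos: [0.4437, 0.3303, 0.2296]
tcp_rot: [0.307, 3.126, 0.0]
wrist_force: [0.4, -0.9, -0.9]
width: 0.448
grip_force: 30.3
```

Emit:
drive_tool(increments=[{"delta_pos":[0,0,1],"turn":0,"jaw":-1},{"delta_pos":[0,0,1],"turn":0,"jaw":-1},{"delta_pos":[0,0,0],"turn":0,"jaw":-1},{"delta_pos":[0,0,0],"turn":0,"jaw":-1}])

```text
time: 34.6
tool_pos: [0.4435, 0.3301, 0.2276]
tcp_rot: [0.307, 3.126, 0.0]
wrist_force: [0.1, 0.8, 0.0]
width: 0.455
grip_force: 30.3
```

Emit:
drive_tool(increments=[{"delta_pos":[0,0,1.5],"turn":0,"jaw":-1},{"delta_pos":[0,0,1.5],"turn":0,"jaw":-1},{"delta_pos":[0,0,1.2],"turn":0,"jaw":-1},{"delta_pos":[0,0,0],"turn":0,"jaw":-1},{"delta_pos":[0,0,0],"turn":0,"jaw":-1}])

```text
time: 35.02
tool_pos: [0.4434, 0.33, 0.223]
tcp_rot: [-0.307, -3.126, 0.0]
wrist_force: [-0.4, 0.0, -0.3]
width: 0.451
grip_force: 30.3
```

Emit:
drive_tool(increments=[{"delta_pos":[0,0,0.8],"turn":0,"jaw":-1},{"delta_pos":[0,0,0],"turn":0,"jaw":-1},{"delta_pos":[0,0,0],"turn":0,"jaw":-1}])

```text
time: 35.27
tool_pos: [0.4435, 0.3301, 0.2225]
tcp_rot: [0.307, 3.126, 0.0]
wrist_force: [-0.4, -0.7, -0.2]
width: 0.451
grip_force: 30.4
```

Emit:
drive_tool(increments=[{"delta_pos":[0,0,0.5],"turn":0,"jaw":-1},{"delta_pos":[0,0,0],"turn":0,"jaw":-1},{"delta_pos":[0,0,0],"turn":0,"jaw":-1}])

```text
time: 35.52
tool_pos: [0.4435, 0.3302, 0.2224]
tcp_rot: [0.307, 3.126, 0.0]
wrist_force: [-2.2, -1.3, 4.9]
width: 0.451
grip_force: 30.8
```

Emit:
drive_tool(increments=[{"delta_pos":[0,0,0],"turn":0,"jaw":0.3},{"delta_pos":[0,0,0],"turn":0,"jaw":0.3},{"delta_pos":[0,0,0],"turn":0,"jaw":0.3},{"delta_pos":[0,0,0],"turn":0,"jaw":0.3},{"delta_pos":[0,0,-10],"turn":0,"jaw":0.3},{"delta_pos":[0,0,-25],"turn":0,"jaw":0.3},{"delta_pos":[0,0,-30],"turn":0,"jaw":0.45},{"delta_pos":[0,0,-20],"turn":0,"jaw":0.45}])

```text
time: 36.18
tool_pos: [0.4439, 0.3304, 0.3096]
tcp_rot: [0.307, 3.125, 0.002]
wrist_force: [0.6, 0.6, -0.2]
width: 0.725
grip_force: 0.0
```

```bash
python3 to.py .6468,-.0864,.31,1.3751 .6468,-.0864,.20,1.3751; python3 - <<'E'
from h import *
a=cam("scene"); cv2.imwrite("pics/jars.png",crop(a,180,170,300,280,5))
print(px(a,[[.6468,-.0864,.055],[.6468,-.0864,0],[.7234,-.0748,.055],[.7223,-.157,.055]]).round(1).tolist())
E
```

```text
t 36.18 pos [0.4439 0.3304 0.3096] psi 1.3752 tilt [0.0017 0.0011] F [ 0.6  0.6 -0.2] w 0.725 g 0.0 q6 -0.78
turn 0.0001 delta [-280.1 -369.4   -0.4] norm 464
turn 0.0000 delta [  0.   0. 110.] norm 110
[[265.3, 217.1], [267.6, 242.2], [228.9, 234.2], [209.7, 213.2]]
```

View pics/jars.png

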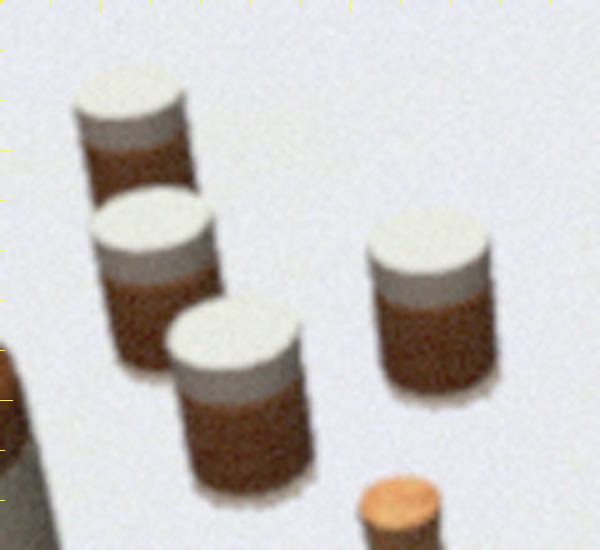

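The target jar's cap projects to (265.3,217.1) and is seen at (265.4,217.6), so its position is confirmed. I now fetch it.

Emit:
drive_tool(increments=[{"delta_pos":[-10,-14,0],"turn":0,"jaw":0.5},{"delta_pos":[-20,-26,0],"turn":0,"jaw":0.5},{"delta_pos":[-20,-26,0],"turn":0,"jaw":0.5},{"delta_pos":[-20,-26,0],"turn":0,"jaw":0.5},{"delta_pos":[-20,-26,0],"turn":0,"jaw":0.5},{"delta_pos":[-20,-26,0],"turn":0,"jaw":0.5},{"delta_pos":[-20,-26,0],"turn":0,"jaw":0.5},{"delta_pos":[-20,-26,0],"turn":0,"jaw":0.5}])

```text
time: 36.9
tool_pos: [0.553, 0.1072, 0.3075]
tcp_rot: [0.307, 3.126, 0.0]
wrist_force: [-0.1, 0.6, 0.5]
width: 0.752
grip_force: 0.0
```

Emit:
drive_tool(increments=[{"delta_pos":[-20,-26,0],"turn":0,"jaw":0.5},{"delta_pos":[-20,-26,0],"turn":0,"jaw":0.5},{"delta_pos":[-20,-26,0],"turn":0,"jaw":0.5},{"delta_pos":[-20,-26,0],"turn":0,"jaw":0.5},{"delta_pos":[-20,-26,0],"turn":0,"jaw":0.5},{"delta_pos":[-20,-26,0],"turn":0,"jaw":0.5},{"delta_pos":[-10,-17,0],"turn":0,"jaw":0.5},{"delta_pos":[0,0,0],"turn":0,"jaw":0.5}])

```text
time: 37.57
tool_pos: [0.6478, -0.0902, 0.3075]
tcp_rot: [0.312, 3.124, -0.003]
wrist_force: [-1.3, -0.3, -0.1]
width: 0.749
grip_force: 0.0
```

Emit:
drive_tool(increments=[{"delta_pos":[0,0,10],"turn":0,"jaw":0.5},{"delta_pos":[0,0,20],"turn":0,"jaw":0.5},{"delta_pos":[0,0,0],"turn":0,"jaw":0.5},{"delta_pos":[0,0,0],"turn":0,"jaw":0.5}])

```text
time: 37.9
tool_pos: [0.645, -0.0849, 0.2748]
tcp_rot: [-0.305, -3.122, -0.001]
wrist_force: [0.3, 0.3, 0.0]
width: 0.752
grip_force: 0.0
```

```bash
python3 to.py .6468,-.0864,.188,1.3751
```

```text
t 37.90 pos [ 0.645  -0.0849  0.2748] psi 1.3763 tilt [-0.0048  0.0011] F [0.3 0.3 0. ] w 0.752 g 0.0 q6 -1.55
turn 0.0012 delta [-2.1 -1.1 86.8] norm 87
```

Emit:
drive_tool(increments=[{"delta_pos":[-1,-0.5,15],"turn":0,"jaw":0.5},{"delta_pos":[0,0,20],"turn":0,"jaw":0.5},{"delta_pos":[0,0,20],"turn":0,"jaw":0.5},{"delta_pos":[0,0,18],"turn":0,"jaw":0.5},{"delta_pos":[0,0,12],"turn":0,"jaw":0.5},{"delta_pos":[0,0,0],"turn":0,"jaw":0.5},{"delta_pos":[0,0,0],"turn":0,"jaw":0.5},{"delta_pos":[0,0,0],"turn":0,"jaw":0.5}])

```text
time: 38.57
tool_pos: [0.6481, -0.0868, 0.1934]
tcp_rot: [0.306, 3.125, -0.0]
wrist_force: [-0.4, -0.1, 0.6]
width: 0.747
grip_force: 0.0
```

Emit:
drive_tool(increments=[{"delta_pos":[0,0,0],"turn":0,"jaw":-1},{"delta_pos":[0,0,0],"turn":0,"jaw":-1},{"delta_pos":[0,0,0],"turn":0,"jaw":-1},{"delta_pos":[0,0,0],"turn":0,"jaw":-1},{"delta_pos":[0,0,0],"turn":0,"jaw":-1},{"delta_pos":[0,0,0],"turn":0,"jaw":-1}], grip_force=35)

```text
time: 39.07
tool_pos: [0.6483, -0.0872, 0.1938]
tcp_rot: [0.307, 3.123, -0.0]
wrist_force: [-0.7, 0.7, 6.2]
width: 0.504
grip_force: 36.1
```

Emit:
drive_tool(increments=[{"delta_pos":[0,0,-4],"turn":0,"jaw":-1},{"delta_pos":[0,0,-8],"turn":0,"jaw":-1},{"delta_pos":[0,0,-15],"turn":0,"jaw":-1},{"delta_pos":[0,0,-25],"turn":0,"jaw":-1},{"delta_pos":[0,0,-30],"turn":0,"jaw":-1},{"delta_pos":[0,0,-25],"turn":0,"jaw":-1},{"delta_pos":[0,0,-15],"turn":0,"jaw":-1},{"delta_pos":[0,0,-5],"turn":0,"jaw":-1}])

```text
time: 39.73
tool_pos: [0.6483, -0.0872, 0.3232]
tcp_rot: [0.306, 3.121, -0.001]
wrist_force: [1.2, -0.5, -0.6]
width: 0.504
grip_force: 35.8
```

```bash
python3 to.py .5407,.3095,.315,1.3751 .5407,.3095,.24,1.3751
```

```text
t 39.73 pos [ 0.6483 -0.0872  0.3232] psi 1.3752 tilt [ 0.0059 -0.0011] F [ 1.2 -0.5 -0.6] w 0.504 g 35.8 q6 -1.55
turn 0.0001 delta [182.7 368.2   8.2] norm 411
turn 0.0000 delta [ 0.  0. 75.] norm 75
```

Emit:
drive_tool(increments=[{"delta_pos":[3,6,0],"turn":0,"jaw":-1},{"delta_pos":[6,12,0],"turn":0,"jaw":-1},{"delta_pos":[9,18,0],"turn":0,"jaw":-1},{"delta_pos":[9,18,0],"turn":0,"jaw":-1},{"delta_pos":[9,18,0],"turn":0,"jaw":-1},{"delta_pos":[9,18,0],"turn":0,"jaw":-1},{"delta_pos":[9,18,0],"turn":0,"jaw":-1},{"delta_pos":[9,18,0],"turn":0,"jaw":-1}])

```text
time: 40.4
tool_pos: [0.608, 0.0508, 0.316]
tcp_rot: [-0.306, -3.121, 0.0]
wrist_force: [0.5, 0.2, -0.8]
width: 0.505
grip_force: 35.8
```

Emit:
drive_tool(increments=[{"delta_pos":[9,18,0],"turn":0,"jaw":-1},{"delta_pos":[9,18,0],"turn":0,"jaw":-1},{"delta_pos":[9,18,0],"turn":0,"jaw":-1},{"delta_pos":[9,18,0],"turn":0,"jaw":-1},{"delta_pos":[9,18,0],"turn":0,"jaw":-1},{"delta_pos":[9,18,0],"turn":0,"jaw":-1},{"delta_pos":[9,18,0],"turn":0,"jaw":-1},{"delta_pos":[9,18,0],"turn":0,"jaw":-1}])

```text
time: 41.07
tool_pos: [0.5652, 0.2057, 0.316]
tcp_rot: [-0.305, -3.122, 0.002]
wrist_force: [0.1, -0.1, -1.7]
width: 0.507
grip_force: 35.8
```

Emit:
drive_tool(increments=[{"delta_pos":[9,18,0],"turn":0,"jaw":-1},{"delta_pos":[9,18,0],"turn":0,"jaw":-1},{"delta_pos":[9,18,0],"turn":0,"jaw":-1},{"delta_pos":[9,18,0],"turn":0,"jaw":-1},{"delta_pos":[6,14,0],"turn":0,"jaw":-1},{"delta_pos":[4,8,0],"turn":0,"jaw":-1},{"delta_pos":[2,4,0],"turn":0,"jaw":-1},{"delta_pos":[0,0,0],"turn":0,"jaw":-1}])

```text
time: 41.73
tool_pos: [0.5386, 0.3103, 0.318]
tcp_rot: [-0.305, -3.126, 0.001]
wrist_force: [-0.2, -0.6, -1.6]
width: 0.507
grip_force: 35.8
```

Emit:
drive_tool(increments=[{"delta_pos":[0,0,10],"turn":0,"jaw":-1},{"delta_pos":[0,0,15],"turn":0,"jaw":-1},{"delta_pos":[0,0,5],"turn":0,"jaw":-1},{"delta_pos":[0,0,0],"turn":0,"jaw":-1},{"delta_pos":[0,0,0],"turn":0,"jaw":-1}])

```text
time: 42.15
tool_pos: [0.5393, 0.3087, 0.288]
tcp_rot: [-0.308, -3.125, 0.002]
wrist_force: [-0.1, 0.2, -1.3]
width: 0.505
grip_force: 35.8
```

```bash
python3 to.py .5407,.3095,.245,1.3751
```

```text
t 42.15 pos [0.5393 0.3087 0.288 ] psi 1.3742 tilt [-0.0015 -0.0009] F [-0.1  0.2 -1.3] w 0.505 g 35.8 q6 -0.89
turn -0.0009 delta [-1.2  1.  43. ] norm 43
```

Emit:
drive_tool(increments=[{"delta_pos":[-1,0.8,8],"turn":0,"jaw":-1},{"delta_pos":[0,0,12],"turn":0,"jaw":-1},{"delta_pos":[0,0,12],"turn":0,"jaw":-1},{"delta_pos":[0,0,8],"turn":0,"jaw":-1},{"delta_pos":[0,0,4],"turn":0,"jaw":-1},{"delta_pos":[0,0,1],"turn":0,"jaw":-1},{"delta_pos":[0,0,0],"turn":0,"jaw":-1},{"delta_pos":[0,0,0],"turn":0,"jaw":-1}])

```text
time: 42.82
tool_pos: [0.5406, 0.3103, 0.2441]
tcp_rot: [0.307, 3.126, 0.0]
wrist_force: [0.2, 0.5, -1.0]
width: 0.503
grip_force: 35.8
```

Emit:
drive_tool(increments=[{"delta_pos":[0,0,1.5],"turn":0,"jaw":-1},{"delta_pos":[0,0,1.5],"turn":0,"jaw":-1},{"delta_pos":[0,0,1.5],"turn":0,"jaw":-1},{"delta_pos":[0,0,0],"turn":0,"jaw":-1},{"delta_pos":[0,0,0],"turn":0,"jaw":-1}])

```text
time: 43.23
tool_pos: [0.5404, 0.3101, 0.2394]
tcp_rot: [-0.307, -3.127, 0.0]
wrist_force: [-0.3, -0.5, -0.7]
width: 0.507
grip_force: 35.8
```

Emit:
drive_tool(increments=[{"delta_pos":[0,0,0.9],"turn":0,"jaw":-1},{"delta_pos":[0,0,0.9],"turn":0,"jaw":-1},{"delta_pos":[0,0,0.4],"turn":0,"jaw":-1},{"delta_pos":[0,0,0],"turn":0,"jaw":-1},{"delta_pos":[0,0,0],"turn":0,"jaw":-1}])

```text
time: 43.65
tool_pos: [0.5404, 0.3102, 0.2371]
tcp_rot: [-0.307, -3.127, 0.0]
wrist_force: [-0.2, -0.5, -0.5]
width: 0.505
grip_force: 35.8
```

Emit:
drive_tool(increments=[{"delta_pos":[0,0,0.5],"turn":0,"jaw":-1},{"delta_pos":[0,0,0],"turn":0,"jaw":-1},{"delta_pos":[0,0,0],"turn":0,"jaw":-1}])

```text
time: 43.9
tool_pos: [0.5405, 0.3102, 0.2369]
tcp_rot: [0.307, 3.126, 0.0]
wrist_force: [-0.8, -0.5, 0.0]
width: 0.503
grip_force: 35.9
```

Emit:
drive_tool(increments=[{"delta_pos":[0,0,0.4],"turn":0,"jaw":-1},{"delta_pos":[0,0,0],"turn":0,"jaw":-1},{"delta_pos":[0,0,0],"turn":0,"jaw":0.4},{"delta_pos":[0,0,0],"turn":0,"jaw":0.4},{"delta_pos":[0,0,0],"turn":0,"jaw":0.4},{"delta_pos":[0,0,0],"turn":0,"jaw":0.4}])

```text
time: 44.4
tool_pos: [0.5405, 0.3102, 0.2361]
tcp_rot: [0.307, 3.127, 0.0]
wrist_force: [0.0, 0.7, 0.6]
width: 0.699
grip_force: 0.0
```

Emit:
drive_tool(increments=[{"delta_pos":[0,0,-5],"turn":0,"jaw":0.4},{"delta_pos":[0,0,-15],"turn":0,"jaw":0.4},{"delta_pos":[0,0,-30],"turn":0,"jaw":0.4},{"delta_pos":[0,0,-35],"turn":0,"jaw":0.4},{"delta_pos":[0,0,-25],"turn":0,"jaw":0.4},{"delta_pos":[0,-30,0],"turn":0,"jaw":0.4},{"delta_pos":[0,-35,0],"turn":0,"jaw":0.4},{"delta_pos":[0,-35,0],"turn":0,"jaw":0.4}])

```text
time: 45.07
tool_pos: [0.521, 0.2117, 0.3478]
tcp_rot: [0.304, 3.124, 0.001]
wrist_force: [-0.1, -0.4, -1.6]
width: 0.699
grip_force: 0.0
```

Emit:
drive_tool(increments=[{"delta_pos":[0,-35,0],"turn":0,"jaw":0.4},{"delta_pos":[0,-35,0],"turn":0,"jaw":0.4},{"delta_pos":[0,-35,0],"turn":0,"jaw":0.4},{"delta_pos":[0,-35,0],"turn":0,"jaw":0.4},{"delta_pos":[0,-20,0],"turn":0,"jaw":0.4},{"delta_pos":[0,0,0],"turn":0,"jaw":0.4},{"delta_pos":[0,0,0],"turn":0,"jaw":0.4},{"delta_pos":[0,0,0],"turn":0,"jaw":0.4}])

```text
time: 45.73
tool_pos: [0.4901, 0.0554, 0.3467]
tcp_rot: [0.308, 3.126, 0.001]
wrist_force: [-0.3, 0.8, -0.4]
width: 0.704
grip_force: 0.0
```

```bash
python3 to.py; python3 - <<'E'
from h import *
a=crop(cam("scene"),400,200,640,420,2); b=crop(cam("top"),100,205,230,350,3)
h=max(a.shape[0],b.shape[0]); p=lambda i: cv2.copyMakeBorder(i,0,h-i.shape[0],0,0,0)
im=np.hstack([p(a),p(b)])[:, :]; cv2.imwrite("pics/end.png",cv2.resize(im,None,fx=.9,fy=.9))
E
```

```text
t 45.73 pos [0.4901 0.0554 0.3467] psi 1.3746 tilt [0.0008 0.0006] F [-0.3  0.8 -0.4] w 0.704 g 0.0 q6 -1.31
```

View pics/end.png

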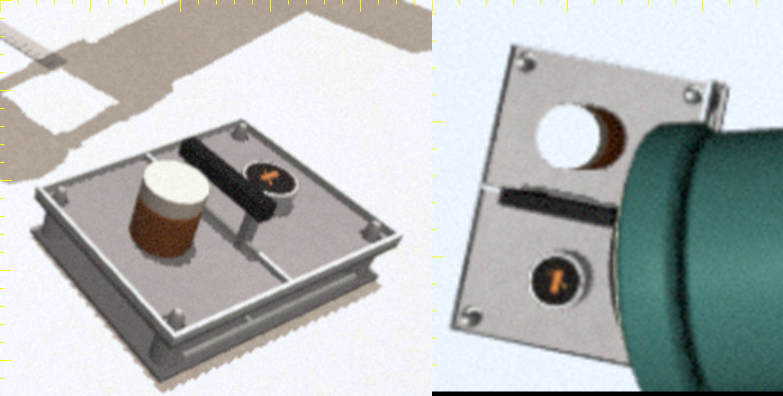

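The jar and small dish stand flat on either side of the handle, and the tier is level with all its pins through. The arm is clear, so I hand in.

```bash
python3 -c "
from workcell import bot
print(bot.finish_job())"
```

```text
the job is handed in; nothing more can be done
None
```

I made up both kits and handed the job in at about 46 s: the large dish and slide mailer are in the lower tier, the upper tier is seated level on all four posts, and the jar and small dish stand flat on either side of its handle; I never moved the forceps.

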